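# Load the gauge tester with weights from the tilting tray

### The arm

A 6-joint arm with a two-finger parallel gripper is mounted at the origin on the work surface. World frame = base frame: x ahead of the robot, y to its left, z up, the work surface at z = 0. Lengths are in m, angles in rad, forces in N, time in s.
With the tool pointing down it reaches from about 0.375 to 0.75 m from the base axis. Payload 9 kg.
Tool frame: the origin (TCP) lies midway between the tips of the shut fingers; the grasp point (between the pads) lies 19 mm behind it (tcp_to_grasp is the distance from the TCP to the grasp point, in m); z points along the fingers, y is the direction in which the jaws open and shut (so a half turn about z gives the same grasp; the last joint's range is limited). The gripper opens to 85 mm and grips with 20 to 120 N. Pads are 22 mm wide; open, the fingers measure 114 mm over their backs; the gripper's body (76 mm by 85 mm) begins 54 mm behind the grasp point. The pads swing forward as they close: fully open they stand 13 mm farther back than shut.
Start: joints at [0.972, 0.104, 0.097, 1.564, 0, 1.353], TCP at [0.223, 0.557, 0.231] pointing down, gripper open.
Joint ranges: [-2.99, 2.99], [-0.84, 1.86], [-1.1, 1.16], [-1.84, 2.11], [-1.51, 1.56], [-3.14, 3.14]. Speed limits (rad/s): [2.22, 2.22, 2.57, 3.14, 3.14, 3.14].

### API

Orientations are given as a unit quaternion [w, x, y, z].
In Python, from station import * gives the robot as it stands.
- The arm moves only by the shell command python3 -m creep 'ROWS' [FORCE]. ROWS is JSON, a list of rows, each an object of numbers: "grip": the closure, from -1 (fully open) to 1 (shut), so that 0 is half open; "dx", "dy", "dz": the shift along the tool's x, y, z in m; "ax", "ay", "az": the turn, a rotation vector about the tool's x, y, z in rad. In form: [{"grip": .., "dx": .., "dy": .., "dz": .., "ax": .., "ay": .., "az": ..}, ...]. A call has 1 to 20 rows; each row shifts and turns the commanded pose from where the row before left it, along the tool's axes as they then stand; what a row does not reach is not made up. A row lasts 1/10 s, in which the tool goes at most 50 mm and 8.59 degrees, less where a joint would pass 70% of its speed; a pose out of reach is approached as far as the arm can. A call is refused whole if a number of a shift passes 0.05 or a number of a turn 0.15, either way. A call with a gripper value outside its range is refused whole. The fingers move at their own pace and stop on an object; FORCE is the grip in N (left out, the last holds). Time passes only in rows, so rows that do not move let the fingers close. It gives the time, the measured TCP pose, the force and the opening at its end, in the units of the state.
- get_state(): the state, without advancing time (a new reading comes with each control period).
- read_camera(name): name is "scene" or "top" or "wrist"; returns the picture (420x560x3 uint8, red, green, blue); there is no depth.
- camera_info(name): a dict with "intrinsics" (3x3 intrinsics, pixels), "world_from_camera" (4x4, takes a point from camera to world coordinates). Camera axes: x right, y down, z forward; pixel columns grow to the right and rows downward; lengths in m; the calibration is good to about 2 mm. A picture is of the moment at which its call begins: read the wrist's pose just before it. camera_info takes no time and is no camera call; for the wrist camera it gives the pose at the moment of the call.
- close_job(): hands the job in, once; it reports no verdict.
The state is a dict: "t": time; "joint_positions": joint angles; "qvel": joint speeds; "effort": joint torques, N m; "ee_pos": TCP position; "ee_rot": TCP orientation; "ft_force": force on the tool from outside, world axes, zero at the start; "moment": the same for the moment, N m; "grip_width": finger opening in m.
Only numpy, scipy, OpenCV 4.12 (cv2) and the standard library are available. Lean on these libraries where they do the work, as an engineer would, in place of code of your own. Each camera call takes 0.05 s, during which the arm holds its last target.

### The job

Get the gauge tester ready: first push its vent slide fully home to the right-hand end (the right as seen from the robot), then tip the weight tray up by its steel bar until all the brass weights have slid out from under the clear cover into the corners at the low end. Load every weight flat on the tester's pan with the vent slide still home, and lay the tray back down level. Once all the weights are on the pan, move the vent slide so that the middle of its grip stands at the pointer, let go of everything, and leave the other things on the bench where they are.

Things in the scene. Friction and masses are not known exactly. Their poses are not given: they have to be found in the camera images.
- weight_a: brass disc weight, 44 mm across, 8 mm thick, about 0.1 kg (may be absent in this run); origin at the centre of its underside, z out of its upper face (it may be turned any way about z). It starts in one of the four lanes of the tray, under the clear cover
- weight_b: brass disc weight, 44 mm across, 8 mm thick, about 0.1 kg (may be absent in this run); origin at the centre of its underside, z out of its upper face (it may be turned any way about z). It starts in one of the four lanes of the tray, under the clear cover
- weight_c: brass disc weight, 44 mm across, 8 mm thick, about 0.1 kg (may be absent in this run); origin at the centre of its underside, z out of its upper face (it may be turned any way about z). It starts in one of the four lanes of the tray, under the clear cover
- weight_d: brass disc weight, 44 mm across, 8 mm thick, about 0.1 kg (may be absent in this run); origin at the centre of its underside, z out of its upper face (it may be turned any way about z). It starts in one of the four lanes of the tray, under the clear cover
- tray (a joint): angle of the hinged tray on its fixed stand (rad): 0 = level, on its stop; grows as the end with the steel bar is lifted, up to 0.8. The hinge is stiff: the tray stays at any angle it is left at, and the bar needs some 4 to 12 N to lift or lower. The smooth weights slide down reliably from about 0.45 rad
- tray_hinge (a point): point on the hinge axis, at the middle of the low end of the white shallow tray (174 x 215 mm), level with the floor's upper face (35 mm above the bench when level); turns with the tray. x: up the lanes, from the low end to the bar end; y: along the hinge axis; z: out of the floor. Four lanes, each 50 mm wide, centred at y = -79.5, -26.5, 26.5, 79.5 mm, divided by 12 mm high walls (outer walls 14 mm)
- tray_bar (a point): middle of the tray's round steel lifting bar, 10 mm thick, 80 mm long along the tray's y, 187 mm from the hinge axis along the tray's x and 40 mm above the tray floor; same axes as tray_hinge
- tray_cover (a point): middle of the upper face of the tray's clear plastic cover, a flat roof 14.5 to 16.5 mm above the tray floor over all four lanes, from x = 101 to 172 mm. A wall closes the bar end, so a weight under the cover cannot be reached; the lanes are open above from x = 0 to 101 mm. Same axes as tray_hinge
- corner0 (a point): point on the tray floor where a weight's centre lies when it rests in the V-shaped corner at the low end of the lane at y = -79.5 mm (x = 26 mm from the hinge). The V is two 12 mm high blocks with a 29 mm gap between them, open outwards, where a finger can pass: grip the weight along the tray's x. The floor begins at x = 7 mm; axes of tray_hinge
- corner1 (a point): point on the tray floor where a weight's centre lies when it rests in the V-shaped corner at the low end of the lane at y = -26.5 mm (x = 26 mm from the hinge). The V is two 12 mm high blocks with a 29 mm gap between them, open outwards, where a finger can pass: grip the weight along the tray's x. The floor begins at x = 7 mm; axes of tray_hinge
- corner2 (a point): point on the tray floor where a weight's centre lies when it rests in the V-shaped corner at the low end of the lane at y = 26.5 mm (x = 26 mm from the hinge). The V is two 12 mm high blocks with a 29 mm gap between them, open outwards, where a finger can pass: grip the weight along the tray's x. The floor begins at x = 7 mm; axes of tray_hinge
- corner3 (a point): point on the tray floor where a weight's centre lies when it rests in the V-shaped corner at the low end of the lane at y = 79.5 mm (x = 26 mm from the hinge). The V is two 12 mm high blocks with a 29 mm gap between them, open outwards, where a finger can pass: grip the weight along the tray's x. The floor begins at x = 7 mm; axes of tray_hinge
- pan (a point): centre of the upper face of the tester's pan, 50 mm above the bench: fixed flat aluminium plate, inside 112 mm along x and 226 mm along y, with a 3 mm thick rim standing 4 mm proud. It stands on the grey tester housing (30 mm high, 250 x 250 mm). x points away from the robot's side, y to the left, z up. A gauge and a knob behind it reach 85 mm above the bench
- vent (a joint): position of the vent slide along its track (m): 0 = fully home at the right-hand end as seen from the robot (the -y end in the pan's axes), grows to the left (+y) up to 0.12. It has friction of about 1.5 N and stays where it is left
- vent_top (a point): centre of the top of the vent slide's black grip: 28 mm along x, 20 mm along y, 40 mm high, top about 84 mm above the bench, on a track 14 mm high in front of the pan (105 mm nearer the robot than the pan's centre); same axes as the pan
- pointer: fixed steel pointer post, 12 mm square, 20 mm high (top level with the pan), on the tester housing between the vent slide's track and the pan, its tip towards the track; origin at the middle of its foot, 30 mm above the bench; same axes as the pan. It stands in a different place along the track in each run: its y in the tester's axes is where the middle of the grip must be set
- screwdriver: bystander, to be left alone: screwdriver with a red handle, 170 mm long; origin at the centre of its underside
- valve: bystander, to be left alone: small motorised valve: brass body with a grey head, 80 x 45 x 75 mm; origin at the centre of its underside
- stat: bystander, to be left alone: white square room thermostat, 85 x 85 x 36 mm; origin at the centre of its underside
- elbow: bystander, to be left alone: copper pipe elbow, 22 mm pipe, about 60 mm long; origin at the centre of its underside
- spanner: bystander, to be left alone: steel spanner, 180 mm long; origin at the centre of its underside
- collar: bystander, to be left alone: copper collar (short ring), 40 mm across, 22 mm high; origin at the centre of its underside
- paste: bystander, to be left alone: small closed jar, 60 mm across, 70 mm high; origin at the centre of its underside

How it is judged:
By the outcome, as a careful person would: the job done as asked, in the order asked, and still so for the second after the job is handed in, with the robot touching nothing.
Of weight_a, weight_b, weight_c, weight_d only 3 to 4 are there at a start; the rules pass over those that are not, and their reading is None.
At some moment in a run one of weight_a, weight_b, weight_c, weight_d may be knocked a few centimetres aside while the robot is not near it.
Once in a run the grip may slacken for a moment while it holds something.
It also fails if it takes over 210 s, if anything falls off the work surface, if the arm or the gripper's body presses on something with over 40 N, if the wrist force passes 120 N, or if a joint passes its speed limit or range.

## Working session

There is one attempt and no reset: what is moved stays moved. The work goes in short steps, Python scripts to look and compute and a shell command to move; the robot and the scene stay as the last step left them, time stands still between calls to the robot, and variables do not carry over. Pictures are saved under pics/ and viewed, and the job is handed in when it is done.

```bash
ls; mkdir -p pics; python3 - <<'E'
from station import *
import cv2
s=get_state();print(s)
for n in("scene","top","wrist"):
    i=camera_info(n);print(n,i)
    cv2.imwrite(f"pics/{n}0.png",read_camera(n)[:,:,::-1])
E
```

```text
pics
{'t': 0.0, 'joint_positions': array([9.72332344e-01, 1.04686455e-01, 9.64677903e-02, 1.56388404e+00,
       2.48164169e-06, 1.35309518e+00]), 'qvel': array([-0.00024057,  0.00184869,  0.00072724,  0.0010259 ,  0.00219974,
       -0.00012649]), 'effort': array([-1.55968151e-03, -5.56932235e+01,  5.03647256e+01,  1.71619485e-02,
       -4.00136287e-04,  2.81895416e-05]), 'ee_pos': array([0.22278061, 0.55675711, 0.23052902]), 'ee_rot': array([-2.60357441e-04,  1.89233398e-01,  9.81931919e-01, -5.99059897e-04]), 'ft_force': array([-0.88287195,  0.20685836,  0.13097927]), 'moment': array([-0.03018103,  0.07327134,  0.00994977]), 'grip_width': 0.08508573852903652}
scene {'intrinsics': array([[447.22659779,   0.        , 276.796371  ],
       [  0.        , 447.22659779, 204.11283843],
       [  0.        ,   0.        ,   1.        ]]), 'world_from_camera': array([[ 0.24173278,  0.74012979, -0.62751347,  1.35554046],
       [ 0.97024605, -0.17522883,  0.16708517, -0.24486617],
       [ 0.01370627, -0.64923243, -0.76046656,  1.09824697],
       [ 0.        ,  0.        ,  0.        ,  
[... 294 characters left out ...]

       [-9.99773675e-01,  4.35001538e-03,  2.08248792e-02,
        -2.30326756e-02],
       [-2.12509708e-02, -1.58316884e-01, -9.87159643e-01,
         1.33736481e+00],
       [ 0.00000000e+00,  0.00000000e+00,  0.00000000e+00,
         1.00000000e+00]])}
wrist {'intrinsics': array([[329.36043145,   0.        , 275.19023514],
       [  0.        , 329.36043145, 211.49448925],
       [  0.        ,   0.        ,   1.        ]]), 'world_from_camera': array([[ 0.37041806,  0.88464964,  0.28317041,  0.14916382],
       [ 0.92886438, -0.35239369, -0.11414748,  0.58659343],
       [-0.00119306,  0.30530919, -0.95225253,  0.37423949],
       [ 0.        ,  0.        ,  0.        ,  1.        ]])}
```

View pics/scene0.png

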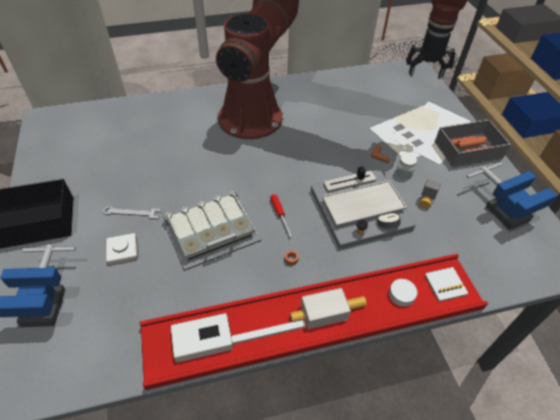

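View pics/top0.png

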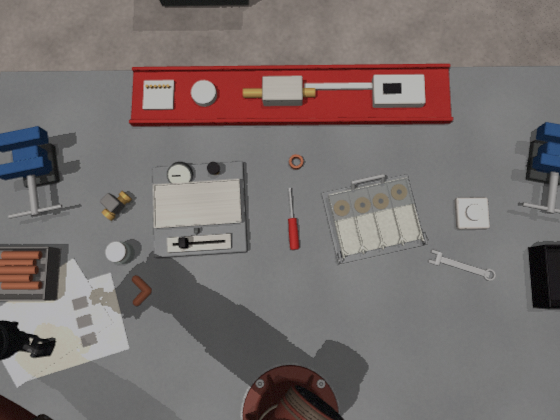

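View pics/wrist0.png

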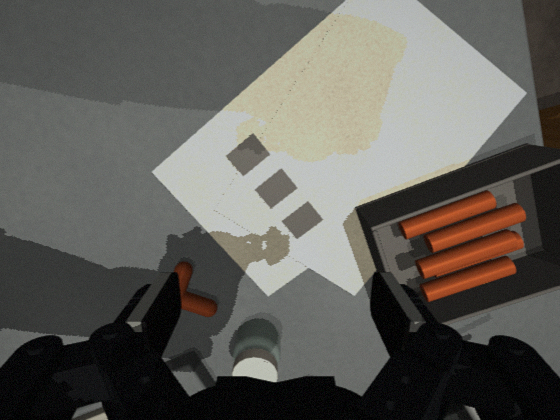

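The top view shows four weights under the cover (about (341,208), (362,205), (381,201), (400,191)). The bar is at (369,181), the vent grip at (183,243) and the pointer near (197,229). I'll enlarge both areas.

```bash
cat > h.py <<'E'
from station import *
import numpy as np, cv2
from scipy.spatial.transform import Rotation as R
def ray(info,u,v,z):
    K=info["intrinsics"];T=info["world_from_camera"]
    d=T[:3,:3]@np.linalg.solve(K,[u,v,1]);o=T[:3,3]
    return o+d*(z-o[2])/d[2]
def proj(info,p):
    T=info["world_from_camera"];c=T[:3,:3].T@(np.asarray(p)-T[:3,3]);q=info["intrinsics"]@c;return q[:2]/q[2]
def crop(im,x0,y0,x1,y1,k,name):
    cv2.imwrite(name,cv2.resize(im[y0:y1,x0:x1,::-1],None,fx=k,fy=k,interpolation=cv2.INTER_CUBIC))
def pose():
    s=get_state();q=s["ee_rot"];return s["ee_pos"],R.from_quat([q[1],q[2],q[3],q[0]]),s
def delta(target,xdir=None,ydir=None,zdir=(0,0,-1)):
    """tool-frame shift to target & rotvec to make tool y along ydir, z along zdir"""
    p,r,s=pose()
    print("tcp",p.round(4),"shift tool",r.inv().apply(np.asarray(target)-p).round(4), "ft",s["ft_force"].round(1),"t",round(s["t"],2),"w",round(s["grip_width"],4))
    if ydir is not None:
        z=np.array(zdir,float);z/=np.linalg.norm(z);y=np.array(ydir,float);y-=z*(y@z);y/=np.linalg.norm(y)
        best=None
        for sg in(1,-1):
            M=np.column_stack([np.cross(sg*y,z),sg*y,z]);rv=(r.inv()*R.from_matrix(M)).as_rotvec()
            print("rotvec tool",rv.round(3), "in-new-frame shift",(M.T@(np.asarray(target)-p)).round(4))
E
python3 - <<'E'
from h import *
im=read_camera("top")
crop(im,310,165,440,270,6,"pics/t1.png");crop(im,140,150,260,265,5,"pics/t2.png")
E
```

```text
(no output)
```

View pics/t1.png

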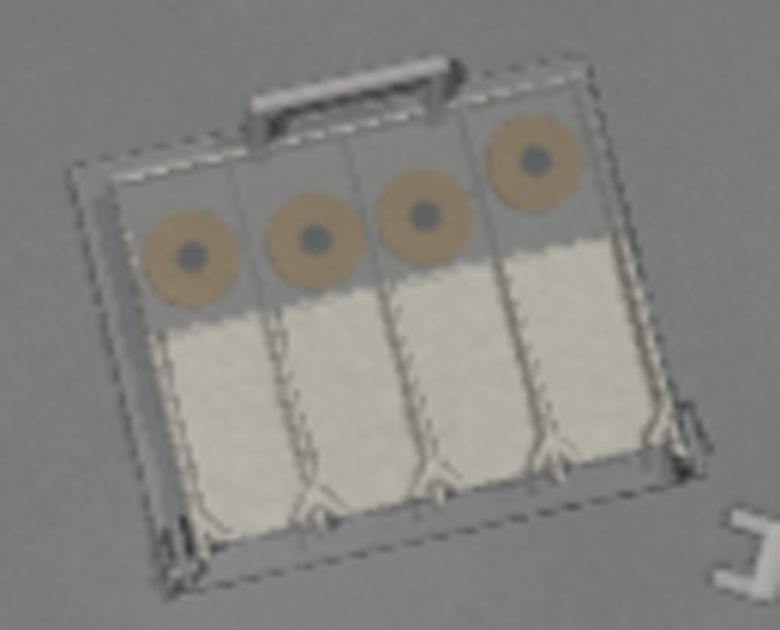

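View pics/t2.png

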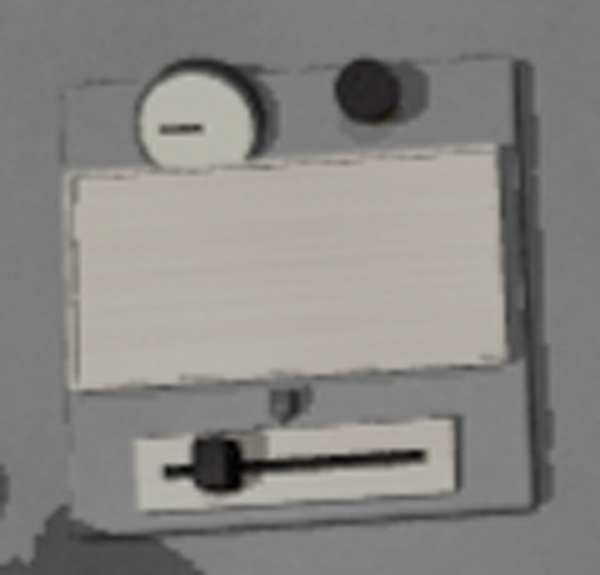

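```bash
python3 - <<'E'
from h import *
I=camera_info("top")
A=lambda x,y,z:ray(I,310+(x-2.5)/6,165+(y-2.5)/6,z)
B=lambda x,y,z:ray(I,140+(x-2)/5,150+(y-2)/5,z)
b1=A(255,103,.078);b2=A(447,63,.078);print("bar",b1.round(4),b2.round(4),(b1+b2)/2, np.linalg.norm(b1-b2),np.arctan2(*(b1-b2)[:2]))
e1=A(115,180,.0505);e2=A(585,72,.0505);print("end",e1.round(4),e2.round(4),np.linalg.norm(e1-e2),np.degrees(np.arctan2(*(e1-e2)[:2])))
for w in[(193,257),(316,240),(426,216),(536,160)]:print("w",A(*w,.043).round(4))
for c in[(72,172),(500,147),(508,360),(72,388)]:print("pan",B(*c,.054).round(4))
print("housing",[B(*c,.03).round(4) for c in[(512,60),(535,510),(75,535),(65,88)]])
print("grip",B(217,462,.084).round(4),"ptr",B(287,395,.05).round(4),B(284,420,.05).round(4))
print("slot",[B(*c,.044).round(4) for c in[(165,470),(425,455)]],"track",[B(*c,.044).round(4) for c in[(135,440),(457,418),(462,490),(138,512)]])
E
```

```text
bar [ 0.5945 -0.1661  0.078 ] [ 0.6118 -0.2499  0.078 ] [ 0.60315893 -0.20798262  0.078     ] 0.08559116861249728 -0.20394389211113031
end [ 0.5659 -0.1065  0.0505] [ 0.6137 -0.3158  0.0505] 0.21467570062499688 -12.86262467205002
w [ 0.5324 -0.1411  0.043 ]
w [ 0.5398 -0.1957  0.043 ]
w [ 0.5503 -0.2447  0.043 ]
w [ 0.5754 -0.2942  0.043 ]
pan [0.5965 0.3614 0.054 ]
pan [0.6089 0.1314 0.054 ]
pan [0.4938 0.1255 0.054 ]
pan [0.4798 0.3565 0.054 ]
housing [array([0.663 , 0.1284, 0.03  ]), array([0.4164, 0.1128, 0.03  ]), array([0.4037, 0.3587, 0.03  ]), array([0.6488, 0.3745, 0.03  ])]
grip [0.4376 0.2711 0.084 ] ptr [0.4761 0.243  0.05  ] [0.4628 0.2442 0.05  ]
slot [array([0.4371, 0.308 , 0.044 ]), array([0.4446, 0.17  , 0.044 ])] track [array([0.4531, 0.3246, 0.044 ]), array([0.4642, 0.1534, 0.044 ]), array([0.426 , 0.1501, 0.044 ]), array([0.4149, 0.3216, 0.044 ])]
```

```bash
python3 - <<'E'
from h import *
delta([.439,.271,.150],ydir=(-.0576,.998))
E
```

```text
tcp [0.2229 0.5569 0.2308] shift tool [-0.3069 -0.185   0.0809] ft [ 0.3  0.2 -0.4] t 0.2 w 0.0857Traceback (most recent call last):
  File "<stdin>", line 2, in <module>
  File "h.py", line 19, in delta
    z=np.array(zdir,float);z/=np.linalg.norm(z);y=np.array(ydir,float);y-=z*(y@z);y/=np.linalg.norm(y)
                                                                             ~^~
ValueError: matmul: Input operand 1 has a mismatch in its core dimension 0, with gufunc signature (n?,k),(k,m?)->(n?,m?) (size 3 is different from 2)
```

```bash
sed -i 's/y=np.array(ydir,float)/y=np.array(list(ydir)+[0]*(3-len(ydir)),float)/' h.py; python3 - <<'E'
from h import *
delta([.439,.271,.150],ydir=(-.0576,.998))
E
```

```text
tcp [0.2229 0.5569 0.2308] shift tool [-0.3069 -0.185   0.0809] ft [ 0.3  0.2 -0.4] t 0.2 w 0.0857
rotvec tool [-0.001 -0.    -0.438] in-new-frame shift [-0.1993 -0.2978  0.0808]
rotvec tool [-0.000e+00  1.000e-03  2.703e+00] in-new-frame shift [0.1993 0.2978 0.0808]
```

```bash
python3 -m creep '[{"grip":-1,"az":-0.146},{"grip":-1,"az":-0.146},{"grip":-1,"az":-0.146},{"grip":-1,"dx":-0.02,"dy":-0.03},{"grip":-1,"dx":-0.02,"dy":-0.03},{"grip":-1,"dx":-0.02,"dy":-0.03},{"grip":-1,"dx":-0.02,"dy":-0.03},{"grip":-1,"dx":-0.02,"dy":-0.03},{"grip":-1,"dx":-0.02,"dy":-0.03},{"grip":-1,"dx":-0.02,"dy":-0.03},{"grip":-1,"dx":-0.02,"dy":-0.03},{"grip":-1,"dx":-0.02,"dy":-0.03},{"grip":-1,"dx":-0.019,"dy":-0.028},{"grip":-1},{"grip":-1}]' 40
python3 - <<'E'
from h import *
delta([.439,.271,.150],ydir=(-.0576,.998))
i=camera_info("wrist");im=read_camera("wrist");cv2.imwrite("pics/w1.png",im[:,:,::-1])
np.save("w1.npy",i["world_from_camera"])
E
```

```text
tcp [0.2229 0.5569 0.2308] shift tool [-0.3069 -0.185   0.0809] ft [ 0.3  0.2 -0.4] t 0.2 w 0.0857
rotvec tool [-0.001 -0.    -0.438] in-new-frame shift [-0.1993 -0.2978  0.0808]
rotvec tool [-0.000e+00  1.000e-03  2.703e+00] in-new-frame shift [0.1993 0.2978 0.0808]schema error: expected keys grip, dx, dy, dz, ax, ay, az
```

View pics/w1.png

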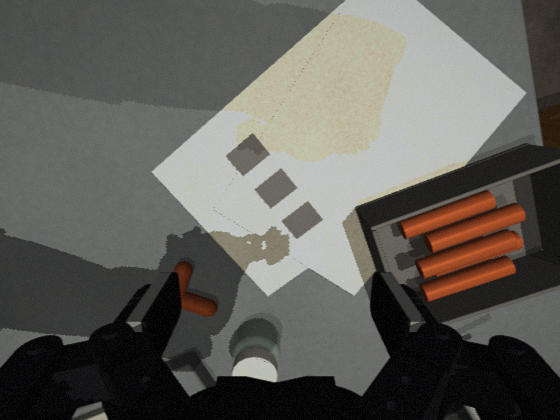

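```bash
python3 -m creep '[{"grip":-1,"dx":0,"dy":0,"dz":0,"ax":0,"ay":0,"az":-0.146},{"grip":-1,"dx":0,"dy":0,"dz":0,"ax":0,"ay":0,"az":-0.146},{"grip":-1,"dx":0,"dy":0,"dz":0,"ax":0,"ay":0,"az":-0.146},{"grip":-1,"dx":-0.02,"dy":-0.03,"dz":0,"ax":0,"ay":0,"az":0},{"grip":-1,"dx":-0.03,"dy":-0.04,"dz":0,"ax":0,"ay":0,"az":0},{"grip":-1,"dx":-0.03,"dy":-0.04,"dz":0,"ax":0,"ay":0,"az":0},{"grip":-1,"dx":-0.03,"dy":-0.04,"dz":0,"ax":0,"ay":0,"az":0},{"grip":-1,"dx":-0.03,"dy":-0.04,"dz":0,"ax":0,"ay":0,"az":0},{"grip":-1,"dx":-0.03,"dy":-0.04,"dz":0,"ax":0,"ay":0,"az":0},{"grip":-1,"dx":-0.02,"dy":-0.04,"dz":0,"ax":0,"ay":0,"az":0},{"grip":-1,"dx":-0.01,"dy":-0.027,"dz":0,"ax":0,"ay":0,"az":0},{"grip":-1,"dx":0,"dy":0,"dz":0,"ax":0,"ay":0,"az":0},{"grip":-1,"dx":0,"dy":0,"dz":0,"ax":0,"ay":0,"az":0},{"grip":-1,"dx":0,"dy":0,"dz":0,"ax":0,"ay":0,"az":0}]' 40
python3 - <<'E'
from h import *
delta([.439,.271,.150],ydir=(-.0576,.998))
i=camera_info("wrist");im=read_camera("wrist");cv2.imwrite("pics/w2.png",im[:,:,::-1])
np.save("w2.npy",i["world_from_camera"])
E
```

```text
t: 1.65
ee_pos: [0.4393, 0.2727, 0.2313]
ee_rot: [-0.0, -0.029, 1.0, 0.0]
ft_force: [0.3, -0.4, 1.0]
grip_width: 0.0855
tcp [0.4393 0.2727 0.2313] shift tool [ 0.0004 -0.0017  0.0813] ft [ 0.3 -0.4  1. ] t 1.65 w 0.0855
rotvec tool [ 0. -0.  0.] in-new-frame shift [ 0.0004 -0.0016  0.0813]
rotvec tool [ 0.     0.    -3.141] in-new-frame shift [-0.0004  0.0016  0.0813]
```

View pics/w2.png

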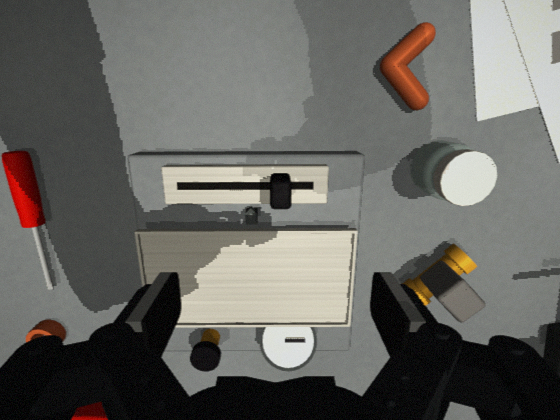

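```bash
python3 - <<'E'
from h import *
i=camera_info("wrist")
im=cv2.imread("pics/w2.png")[:,:,::-1];crop(im,120,140,380,350,3,"pics/w2c.png")
print(i["world_from_camera"].round(3))
for n,p in dict(pan=(.5448,.2437,.054),bar=(.603,-.208,.075)).items():print(n,proj(i,p))
E
```

```text
[[-0.06   0.95   0.305  0.36 ]
 [ 0.998  0.057  0.019  0.269]
 [ 0.     0.306 -0.952  0.375]
 [ 0.     0.     0.     1.   ]]
pan [242.18710283 280.92465739]
bar [-185.31469894  316.86101174]
```

View pics/w2c.png

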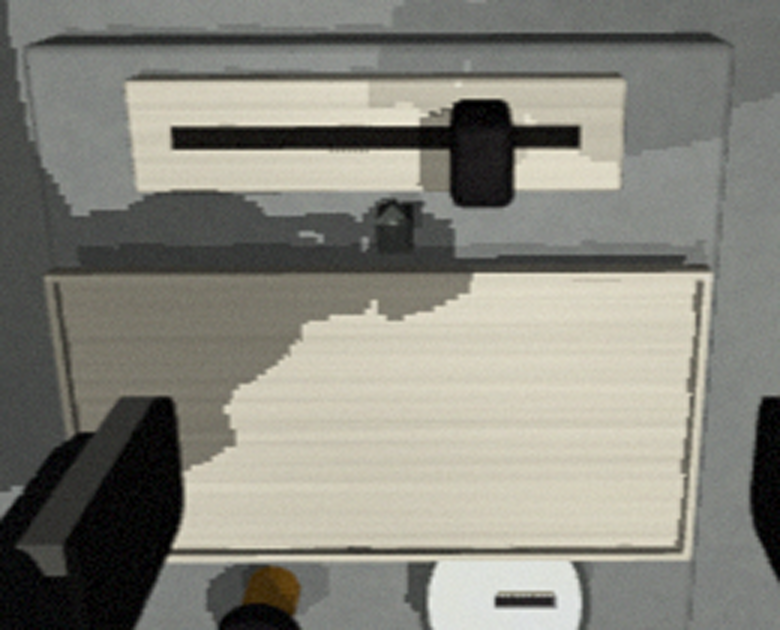

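```bash
python3 - <<'E'
from h import *
i=camera_info("wrist")
C=lambda x,y,z:ray(i,120+(x-1)/3,140+(y-1)/3,z)
P=[C(47,274,.054),C(711,270,.054),C(690,556,.054),C(105,556,.054)]
for p in P:print(p.round(4))
print("ptr",C(394,206,.05).round(4),C(394,228,.05).round(4))
print("griptop", C(482,102,.084).round(4),C(482,205,.060).round(4))
# slot
s=[C(171,138,.044),C(580,137,.044)];print("slot",s[0].round(4),s[1].round(4),((s[0]+s[1])/2).round(4))
t=[C(126,80,.044),C(624,78,.044)];print("track far",t[0].round(4),t[1].round(4))
for a,b in((P[0],P[1]),s,t):
  d=b-a;print(np.degrees(np.arctan2(-d[0],d[1])))
ey=np.array([-.0576,.998,0]);o=np.array([.5448,.2437,0]);ex=np.array([.998,.0576,0])
for n,q in dict(ptr=C(394,206,.05),grip=C(482,102,.084),slot=(s[0]+s[1])/2,panf=(P[0]+P[1])/2).items():print(n,((q-o)@ex).round(4),((q-o)@ey).round(4))
E
```

```text
[0.4928 0.1307 0.054 ]
[0.4775 0.361  0.054 ]
[0.5946 0.3688 0.054 ]
[0.6079 0.1449 0.054 ]
ptr [0.4621 0.25   0.05  ] [0.4701 0.2503 0.05  ]
griptop [0.4174 0.277  0.084 ] [0.4568 0.2799 0.06  ]
slot [0.4441 0.1724 0.044 ] [0.4354 0.3124 0.044 ] [0.4398 0.2424 0.044 ]
track far [0.4249 0.1579 0.044 ] [0.4142 0.3253 0.044 ]
3.7927480856237783
3.569696099213218
3.658688889290582
ptr -0.0822 0.0111
grip -0.1253 0.0405
slot -0.1049 0.0047
panf -0.0594 0.0056
```

```bash
python3 -m creep '[{"grip":-1,"dx":0,"dy":0.002,"dz":0.04,"ax":0,"ay":0,"az":0},{"grip":-1,"dx":0,"dy":0,"dz":0.04,"ax":0,"ay":0,"az":0},{"grip":-1,"dx":0,"dy":0,"dz":0.04,"ax":0,"ay":0,"az":0},{"grip":-1,"dx":0,"dy":0,"dz":0.03,"ax":0,"ay":0,"az":0},{"grip":-1,"dx":0,"dy":0,"dz":0.02,"ax":0,"ay":0,"az":0},{"grip":-1,"dx":0,"dy":0,"dz":0.005,"ax":0,"ay":0,"az":0},{"grip":0,"dx":0,"dy":0,"dz":0,"ax":0,"ay":0,"az":0},{"grip":0.3,"dx":0,"dy":0,"dz":0,"ax":0,"ay":0,"az":0},{"grip":1,"dx":0,"dy":0,"dz":0,"ax":0,"ay":0,"az":0},{"grip":1,"dx":0,"dy":0,"dz":0,"ax":0,"ay":0,"az":0},{"grip":1,"dx":0,"dy":0,"dz":0,"ax":0,"ay":0,"az":0},{"grip":1,"dx":0,"dy":0,"dz":0,"ax":0,"ay":0,"az":0},{"grip":1,"dx":0,"dy":0,"dz":0,"ax":0,"ay":0,"az":0},{"grip":1,"dx":0,"dy":0,"dz":0,"ax":0,"ay":0,"az":0}]' 40
python3 - <<'E'
from h import *
im=read_camera("wrist");cv2.imwrite("pics/w3.png",im[:,:,::-1])
E
```

```text
t: 3.1
ee_pos: [0.4402, 0.2743, 0.0574]
ee_rot: [0.001, -0.029, 1.0, 0.0]
ft_force: [-1.3, 1.3, 5.4]
grip_width: 0.0197
```

View pics/w3.png

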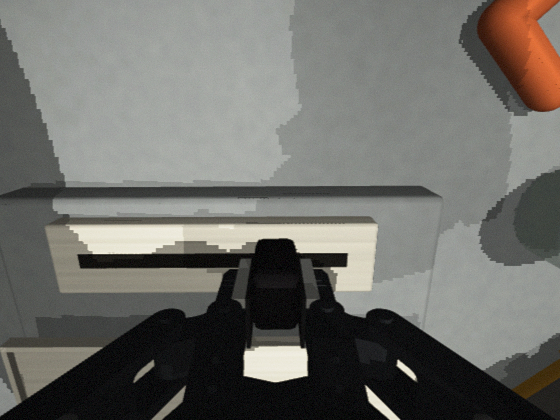

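The grip is held at 19.7 mm opening, so I'll slide it right until it hits the stop.

```bash
python3 -m creep '[{"grip":1,"dx":0,"dy":-0.01,"dz":0,"ax":0,"ay":0,"az":0},{"grip":1,"dx":0,"dy":-0.01,"dz":0,"ax":0,"ay":0,"az":0},{"grip":1,"dx":0,"dy":-0.015,"dz":0,"ax":0,"ay":0,"az":0},{"grip":1,"dx":0,"dy":-0.015,"dz":0,"ax":0,"ay":0,"az":0},{"grip":1,"dx":0,"dy":-0.015,"dz":0,"ax":0,"ay":0,"az":0},{"grip":1,"dx":0,"dy":-0.01,"dz":0,"ax":0,"ay":0,"az":0},{"grip":1,"dx":0,"dy":-0.01,"dz":0,"ax":0,"ay":0,"az":0},{"grip":1,"dx":0,"dy":-0.003,"dz":0,"ax":0,"ay":0,"az":0},{"grip":1,"dx":0,"dy":-0.003,"dz":0,"ax":0,"ay":0,"az":0},{"grip":1,"dx":0,"dy":-0.003,"dz":0,"ax":0,"ay":0,"az":0},{"grip":1,"dx":0,"dy":0,"dz":0,"ax":0,"ay":0,"az":0},{"grip":1,"dx":0,"dy":0,"dz":0,"ax":0,"ay":0,"az":0}]'
```

```text
t: 4.35
ee_pos: [0.4459, 0.1817, 0.0574]
ee_rot: [0.001, -0.029, 1.0, 0.002]
ft_force: [1.7, 10.5, 3.8]
grip_width: 0.0191
```

```bash
python3 -m creep '[{"grip":1,"dx":0,"dy":-0.002,"dz":0,"ax":0,"ay":0,"az":0},{"grip":1,"dx":0,"dy":-0.001,"dz":0,"ax":0,"ay":0,"az":0},{"grip":1,"dx":0,"dy":0,"dz":0,"ax":0,"ay":0,"az":0},{"grip":1,"dx":0,"dy":0,"dz":0,"ax":0,"ay":0,"az":0}]'
python3 - <<'E'
from h import *
im=read_camera("wrist");cv2.imwrite("pics/w4.png",im[:,:,::-1])
E
```

```text
t: 4.75
ee_pos: [0.4459, 0.1813, 0.0574]
ee_rot: [0.001, -0.03, 1.0, 0.005]
ft_force: [1.9, 25.1, 2.8]
grip_width: 0.0193
```

View pics/w4.png

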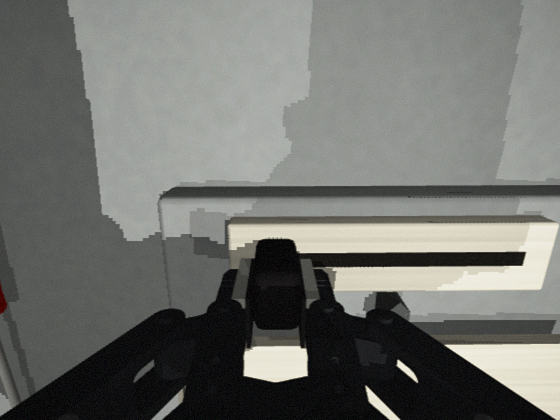

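The slide is hard on its stop (25 N). Releasing and moving to the tray bar.

```bash
python3 -m creep '[{"grip":0.3,"dx":0,"dy":0,"dz":0,"ax":0,"ay":0,"az":0},{"grip":0,"dx":0,"dy":0.002,"dz":0,"ax":0,"ay":0,"az":0},{"grip":0,"dx":0,"dy":0,"dz":0,"ax":0,"ay":0,"az":0},{"grip":0,"dx":0,"dy":0,"dz":-0.01,"ax":0,"ay":0,"az":0},{"grip":0,"dx":0,"dy":0,"dz":-0.03,"ax":0,"ay":0,"az":0},{"grip":0,"dx":0,"dy":0,"dz":-0.04,"ax":0,"ay":0,"az":0},{"grip":0,"dx":0,"dy":0,"dz":-0.04,"ax":0,"ay":0,"az":0},{"grip":0,"dx":0,"dy":0,"dz":-0.03,"ax":0,"ay":0,"az":0},{"grip":0,"dx":0,"dy":0,"dz":0,"ax":0,"ay":0,"az":0}]'
python3 - <<'E'
from h import *
im=read_camera("wrist");cv2.imwrite("pics/w5.png",im[:,:,::-1]);crop(read_camera("top"),140,150,260,265,5,"pics/t3.png")
delta([.603,-.208,.160],ydir=(.975,.2226))
print(get_state()["joint_positions"])
E
```

```text
t: 5.7
ee_pos: [0.4471, 0.1791, 0.2117]
ee_rot: [0.004, -0.028, 1.0, 0.0]
ft_force: [-0.2, 0.4, 0.6]
grip_width: 0.0428
tcp [0.4455 0.179  0.2073] shift tool [-0.1352 -0.3953  0.0475] ft [-0.5 -0.1 -0.9] t 5.8 w 0.0427
rotvec tool [1.000e-03 1.000e-03 1.403e+00] in-new-frame shift [-0.4123  0.0675  0.0473]
rotvec tool [-1.000e-03  1.000e-03 -1.738e+00] in-new-frame shift [ 0.4123 -0.0675  0.0473]
[ 1.08718482e-01 -2.70691476e-01 -3.02184216e-01  1.53764901e+00
 -9.16444416e-05  5.18149984e-02]
```

View pics/w5.png

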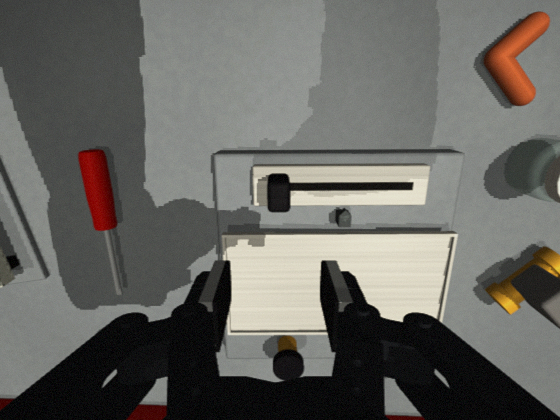

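View pics/t3.png

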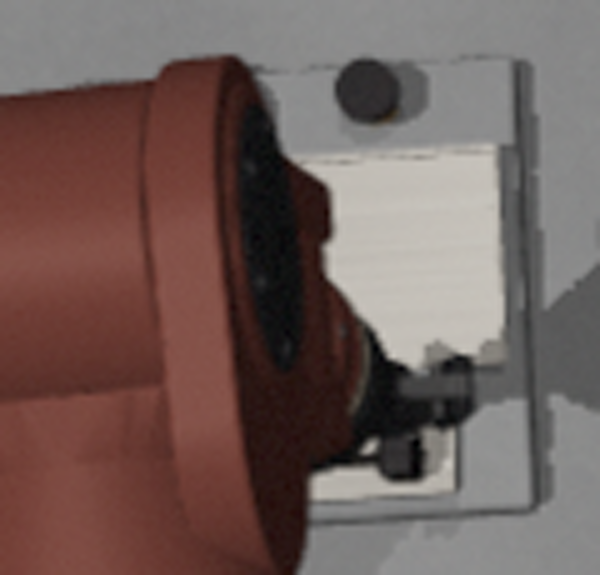

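```bash
python3 -m creep '[{"grip":0,"dx":0,"dy":0,"dz":0,"ax":0,"ay":0,"az":0.14},{"grip":0,"dx":0,"dy":0,"dz":0,"ax":0,"ay":0,"az":0.14},{"grip":0,"dx":0,"dy":0,"dz":0,"ax":0,"ay":0,"az":0.14},{"grip":0,"dx":0,"dy":0,"dz":0,"ax":0,"ay":0,"az":0.14},{"grip":0,"dx":0,"dy":0,"dz":0,"ax":0,"ay":0,"az":0.14},{"grip":0,"dx":0,"dy":0,"dz":0,"ax":0,"ay":0,"az":0.14},{"grip":0,"dx":0,"dy":0,"dz":0,"ax":0,"ay":0,"az":0.14},{"grip":0,"dx":0,"dy":0,"dz":0,"ax":0,"ay":0,"az":0.14},{"grip":0,"dx":0,"dy":0,"dz":0,"ax":0,"ay":0,"az":0.14},{"grip":0,"dx":0,"dy":0,"dz":0,"ax":0,"ay":0,"az":0.14},{"grip":0,"dx":-0.03,"dy":0,"dz":0,"ax":0,"ay":0,"az":0},{"grip":0,"dx":-0.045,"dy":0,"dz":0,"ax":0,"ay":0,"az":0},{"grip":0,"dx":-0.045,"dy":0,"dz":0,"ax":0,"ay":0,"az":0},{"grip":0,"dx":-0.045,"dy":0,"dz":0,"ax":0,"ay":0,"az":0},{"grip":0,"dx":-0.045,"dy":0,"dz":0,"ax":0,"ay":0,"az":0},{"grip":0,"dx":-0.045,"dy":0,"dz":0,"ax":0,"ay":0,"az":0},{"grip":0,"dx":-0.045,"dy":0,"dz":0,"ax":0,"ay":0,"az":0},{"grip":0,"dx":-0.03,"dy":0,"dz":0,"ax":0,"ay":0,"az":0},{"grip":0,"dx":0,"dy":0,"dz":0,"ax":0,"ay":0,"az":0},{"grip":0,"dx":0,"dy":0,"dz":0,"ax":0,"ay":0,"az":0}]'
python3 - <<'E'
from h import *
delta([.603,-.208,.160],ydir=(.975,.2226))
im=read_camera("wrist");cv2.imwrite("pics/w6.png",im[:,:,::-1])
I=camera_info("wrist");print([proj(I,p).round(1) for p in[(.603,-.208,.075),(.4207,-.2497,.035)]])
E
```

```text
t: 7.8
ee_pos: [0.5188, -0.1424, 0.2049]
ee_rot: [-0.001, 0.623, 0.783, -0.0]
ft_force: [-0.8, 0.9, 0.2]
grip_width: 0.0424
tcp [ 0.5188 -0.1424  0.2049] shift tool [-0.083   0.0674  0.0446] ft [-0.8  0.9  0.2] t 7.8 w 0.0424
rotvec tool [-0.002 -0.002  0.002] in-new-frame shift [-0.0827  0.0675  0.0449]
rotvec tool [ 3.000e-03 -3.000e-03 -3.139e+00] in-new-frame shift [ 0.0827 -0.0675  0.0449]
[array([347.2, 287.4]), array([162.7, 266.8])]
```

View pics/w6.png

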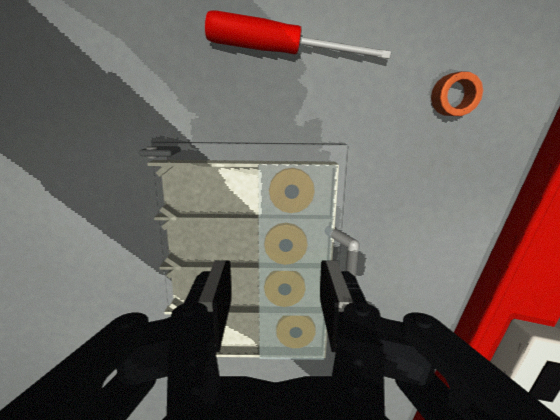

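```bash
python3 -m creep '[{"grip":0,"dx":-0.02,"dy":0.03,"dz":0,"ax":0,"ay":0,"az":0},{"grip":0,"dx":-0.01,"dy":0.038,"dz":0,"ax":0,"ay":0,"az":0},{"grip":0,"dx":0,"dy":0,"dz":0,"ax":0,"ay":0,"az":0},{"grip":0,"dx":0,"dy":0,"dz":0,"ax":0,"ay":0,"az":0}]'
python3 - <<'E'
from h import *
delta([.603,-.208,.160],ydir=(.975,.2226))
I=camera_info("wrist");im=read_camera("wrist");crop(im,60,120,360,345,2.6,"pics/w7.png");np.save("w7.npy",I["world_from_camera"])
E
```

```text
t: 8.25
ee_pos: [0.5924, -0.1546, 0.2052]
ee_rot: [-0.001, 0.621, 0.784, -0.0]
ft_force: [0.3, -0.2, 0.2]
grip_width: 0.0427
tcp [ 0.5924 -0.1546  0.2052] shift tool [-0.0545 -0.0018  0.0451] ft [ 0.3 -0.2  0.2] t 8.25 w 0.0427
rotvec tool [-0.002 -0.002  0.006] in-new-frame shift [-0.0544 -0.0016  0.0452]
rotvec tool [ 3.000e-03 -3.000e-03 -3.136e+00] in-new-frame shift [0.0544 0.0016 0.0452]
```

View pics/w7.png

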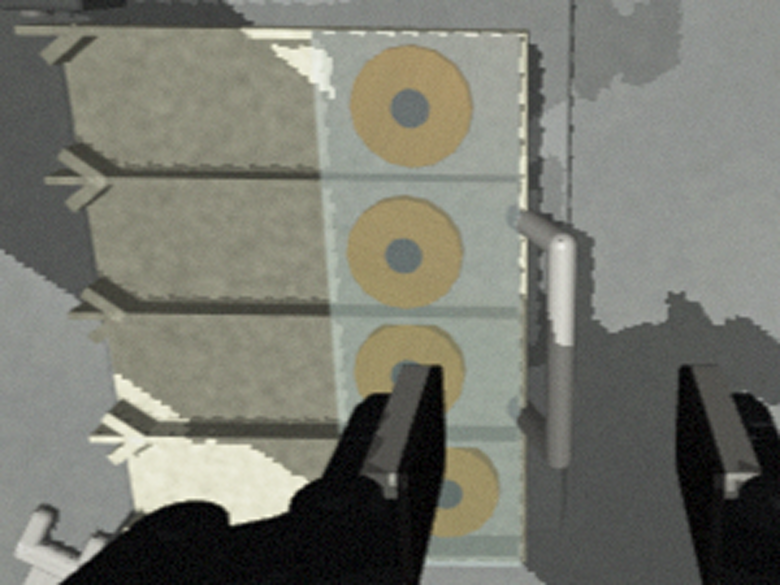

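```bash
python3 - <<'E'
from h import *
I=camera_info("wrist")
A=lambda x,y,z:ray(I,60+(x-.8)/2.6,120+(y-.8)/2.6,z)
a=A(562,237,.075);b=A(559,466,.075);m=(a+b)/2;print(a,b,m,np.linalg.norm(a-b),np.degrees(np.arctan2(*(a-b)[:2])))
e=[A(521,35,.0505),A(521,560,.0505)];d=e[0]-e[1];print("wall",e,np.degrees(np.arctan2(*d[:2])),np.linalg.norm(d))
delta(m,ydir=(.975,.2226))
for w in[(411,107),(404,256),(410,377),(450,495)]:print(A(*w,.043).round(4))
for w in[(108,181),(127,312),(147,437)]:print("vtip",A(*w,.047).round(4))
E
```

```text
[ 0.59368566 -0.16304272  0.075     ] [ 0.61291654 -0.24939793  0.075     ] [ 0.6033011  -0.20622032  0.075     ] 0.08847061808004082 -12.554622086743048
wall [array([ 0.56530058, -0.10348508,  0.0505    ]), array([ 0.61129666, -0.31210614,  0.0505    ])] -12.433467185052628 0.21363141974873034
tcp [ 0.5921 -0.1548  0.206 ] shift tool [-0.0527 -0.0007  0.131 ] ft [ 0.1  0.2 -0.2] t 8.3 w 0.0427
rotvec tool [-0.001 -0.001  0.005] in-new-frame shift [-0.0526 -0.0005  0.131 ]
rotvec tool [ 1.000e-03 -1.000e-03 -3.136e+00] in-new-frame shift [0.0526 0.0005 0.131 ]
[ 0.5321 -0.1378  0.043 ]
[ 0.5396 -0.194   0.043 ]
[ 0.5507 -0.2435  0.043 ]
[ 0.5765 -0.2932  0.043 ]
vtip [ 0.4302 -0.1887  0.047 ]
vtip [ 0.441 -0.239  0.047]
vtip [ 0.453  -0.2918  0.047 ]
```

```bash
python3 -m creep '[{"grip":0,"dx":-0.027,"dy":0,"dz":0,"ax":0,"ay":0,"az":0},{"grip":0,"dx":-0.026,"dy":0,"dz":0.02,"ax":0,"ay":0,"az":0},{"grip":0,"dx":0,"dy":0,"dz":0.035,"ax":0,"ay":0,"az":0},{"grip":0,"dx":0,"dy":0,"dz":0.035,"ax":0,"ay":0,"az":0},{"grip":0,"dx":0,"dy":0,"dz":0.03,"ax":0,"ay":0,"az":0},{"grip":0,"dx":0,"dy":0,"dz":0.02,"ax":0,"ay":0,"az":0},{"grip":0,"dx":0,"dy":0,"dz":0.003,"ax":0,"ay":0,"az":0},{"grip":0,"dx":0,"dy":0,"dz":0,"ax":0,"ay":0,"az":0},{"grip":0.5,"dx":0,"dy":0,"dz":0,"ax":0,"ay":0,"az":0},{"grip":1,"dx":0,"dy":0,"dz":0,"ax":0,"ay":0,"az":0},{"grip":1,"dx":0,"dy":0,"dz":0,"ax":0,"ay":0,"az":0},{"grip":1,"dx":0,"dy":0,"dz":0,"ax":0,"ay":0,"az":0},{"grip":1,"dx":0,"dy":0,"dz":0,"ax":0,"ay":0,"az":0},{"grip":1,"dx":0,"dy":0,"dz":0,"ax":0,"ay":0,"az":0}]' 60
python3 - <<'E'
from h import *
im=read_camera("wrist");cv2.imwrite("pics/w8.png",im[:,:,::-1])
# co-rotation plan: tray x = tool y; hinge relative to TCP in tool frame: y=-0.187, z=+(tcp z-0.035)
p,r,s=pose();print(p,r.as_matrix().round(3))
E
```

```text
t: 9.7
ee_pos: [0.6047, -0.2084, 0.0653]
ee_rot: [0.001, 0.622, 0.783, -0.0]
ft_force: [-5.6, 0.8, 8.1]
grip_width: 0.0078
[ 0.60470451 -0.20842082  0.06529379] [[-0.226  0.974  0.001]
 [ 0.974  0.226 -0.001]
 [-0.002  0.    -1.   ]]
```

View pics/w8.png

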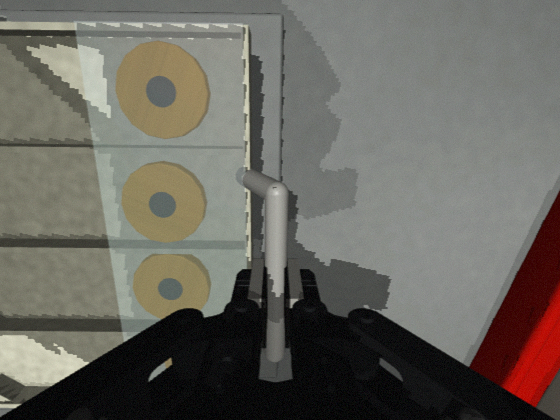

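```bash
python3 -m creep '[{"grip":0.5,"dx":0,"dy":0,"dz":0,"ax":0,"ay":0,"az":0},{"grip":0.5,"dx":0,"dy":-0.001,"dz":0.003,"ax":0,"ay":0,"az":0},{"grip":0.5,"dx":0,"dy":0,"dz":0.003,"ax":0,"ay":0,"az":0},{"grip":0.5,"dx":0,"dy":0,"dz":0,"ax":0,"ay":0,"az":0},{"grip":1,"dx":0,"dy":0,"dz":0,"ax":0,"ay":0,"az":0},{"grip":1,"dx":0,"dy":0,"dz":0,"ax":0,"ay":0,"az":0},{"grip":1,"dx":0,"dy":0,"dz":0,"ax":0,"ay":0,"az":0},{"grip":1,"dx":0,"dy":0,"dz":0,"ax":0,"ay":0,"az":0}]' 60
```

```text
t: 10.55
ee_pos: [0.6044, -0.2077, 0.0572]
ee_rot: [0.0, 0.622, 0.783, 0.001]
ft_force: [5.1, 1.6, -3.8]
grip_width: 0.0076
```

```bash
python3 -m creep '[{"grip":1,"dx":0,"dy":-0.0013,"dz":-0.0093,"ax":-0.05,"ay":0,"az":0},{"grip":1,"dx":0,"dy":-0.0013,"dz":-0.0093,"ax":-0.05,"ay":0,"az":0},{"grip":1,"dx":0,"dy":-0.0013,"dz":-0.0093,"ax":-0.05,"ay":0,"az":0},{"grip":1,"dx":0,"dy":0,"dz":0,"ax":0,"ay":0,"az":0}]'
```

```text
t: 10.95
ee_pos: [0.5988, -0.2089, 0.0859]
ee_rot: [0.048, 0.62, 0.781, 0.06]
ft_force: [4.1, 4.3, 2.2]
grip_width: 0.008
```

```bash
python3 -m creep '[{"grip":1,"dx":0,"dy":-0.0013,"dz":-0.0093,"ax":-0.05,"ay":0,"az":0},{"grip":1,"dx":0,"dy":-0.0013,"dz":-0.0093,"ax":-0.05,"ay":0,"az":0},{"grip":1,"dx":0,"dy":-0.0013,"dz":-0.0093,"ax":-0.05,"ay":0,"az":0},{"grip":1,"dx":0,"dy":-0.0013,"dz":-0.0093,"ax":-0.05,"ay":0,"az":0},{"grip":1,"dx":0,"dy":-0.0013,"dz":-0.0093,"ax":-0.05,"ay":0,"az":0},{"grip":1,"dx":0,"dy":-0.0013,"dz":-0.0093,"ax":-0.05,"ay":0,"az":0},{"grip":1,"dx":0,"dy":-0.0013,"dz":-0.0093,"ax":-0.05,"ay":0,"az":0},{"grip":1,"dx":0,"dy":-0.0013,"dz":-0.0093,"ax":-0.05,"ay":0,"az":0},{"grip":1,"dx":0,"dy":-0.0013,"dz":-0.0093,"ax":-0.05,"ay":0,"az":0},{"grip":1,"dx":0,"dy":0,"dz":0,"ax":0,"ay":0,"az":0},{"grip":1,"dx":0,"dy":0,"dz":0,"ax":0,"ay":0,"az":0},{"grip":1,"dx":0,"dy":0,"dz":0,"ax":0,"ay":0,"az":0}]'
python3 - <<'E'
from h import *
crop(read_camera("top"),290,140,450,290,4,"pics/t4.png");crop(read_camera("scene"),150,180,270,280,6,"pics/s4.png")
E
```

```text
t: 12.15
ee_pos: [0.56, -0.2173, 0.1591]
ee_rot: [0.183, 0.594, 0.748, 0.232]
ft_force: [-2.0, 5.0, 3.6]
grip_width: 0.0079
```

View pics/t4.png

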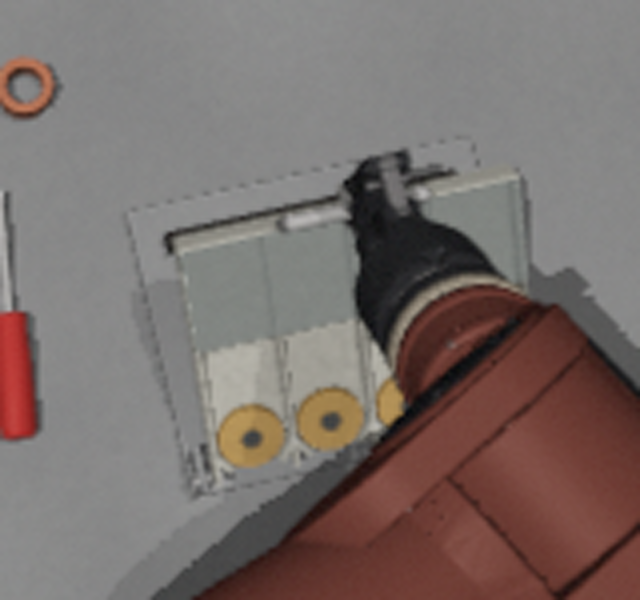

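View pics/s4.png

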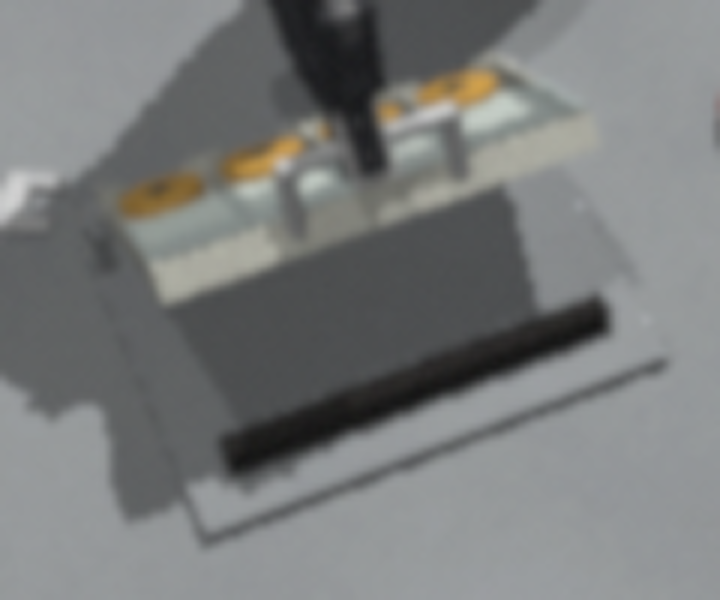

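```bash
python3 -m creep '[{"grip":1,"dx":0,"dy":0,"dz":0,"ax":0,"ay":0,"az":0},{"grip":1,"dx":0,"dy":0.0009,"dz":0.0094,"ax":0.05,"ay":0,"az":0},{"grip":1,"dx":0,"dy":0.0009,"dz":0.0094,"ax":0.05,"ay":0,"az":0},{"grip":1,"dx":0,"dy":0.0009,"dz":0.0094,"ax":0.05,"ay":0,"az":0},{"grip":1,"dx":0,"dy":0.0009,"dz":0.0094,"ax":0.05,"ay":0,"az":0},{"grip":1,"dx":0,"dy":0.0009,"dz":0.0094,"ax":0.05,"ay":0,"az":0},{"grip":1,"dx":0,"dy":0.0009,"dz":0.0094,"ax":0.05,"ay":0,"az":0},{"grip":1,"dx":0,"dy":0.0009,"dz":0.0094,"ax":0.05,"ay":0,"az":0},{"grip":1,"dx":0,"dy":0.0009,"dz":0.0094,"ax":0.05,"ay":0,"az":0},{"grip":1,"dx":0,"dy":0.0009,"dz":0.0094,"ax":0.05,"ay":0,"az":0},{"grip":1,"dx":0,"dy":0.0009,"dz":0.0094,"ax":0.05,"ay":0,"az":0},{"grip":1,"dx":0,"dy":0.0009,"dz":0.0094,"ax":0.05,"ay":0,"az":0},{"grip":1,"dx":0,"dy":0.0005,"dz":0.0047,"ax":0.025,"ay":0,"az":0},{"grip":1,"dx":0,"dy":0.0005,"dz":0.0047,"ax":0.025,"ay":0,"az":0},{"grip":1,"dx":0,"dy":0,"dz":0,"ax":0,"ay":0,"az":0},{"grip":1,"dx":0,"dy":0,"dz":0,"ax":0,"ay":0,"az":0}]'
python3 - <<'E'
from h import *
p,r,s=pose();print(p,r.as_matrix().round(3),s["ft_force"])
E
```

```text
t: 13.85
ee_pos: [0.6045, -0.2077, 0.057]
ee_rot: [-0.001, 0.622, 0.783, -0.001]
ft_force: [-2.5, 0.9, 4.1]
grip_width: 0.0076
[ 0.60445147 -0.20766231  0.05703677] [[-0.226  0.974 -0.002]
 [ 0.974  0.226 -0.001]
 [-0.    -0.002 -1.   ]] [-2.52113281  0.85901527  4.14197535]
```

```bash
python3 -m creep '[{"grip":1,"dx":0,"dy":0,"dz":0.003,"ax":0,"ay":0,"az":0},{"grip":1,"dx":0,"dy":0,"dz":0.001,"ax":0,"ay":0,"az":0},{"grip":1,"dx":0,"dy":0,"dz":0,"ax":0,"ay":0,"az":0}]'
```

```text
t: 14.15
ee_pos: [0.6046, -0.2078, 0.0567]
ee_rot: [0.0, 0.622, 0.783, -0.001]
ft_force: [-12.7, 8.6, 29.0]
grip_width: 0.0078
```

```bash
python3 -m creep '[{"grip":1,"dx":0,"dy":0,"dz":-0.003,"ax":0,"ay":0,"az":0},{"grip":0.3,"dx":0,"dy":0,"dz":0,"ax":0,"ay":0,"az":0},{"grip":0,"dx":0,"dy":0,"dz":0,"ax":0,"ay":0,"az":0},{"grip":0,"dx":0,"dy":0,"dz":0,"ax":0,"ay":0,"az":0},{"grip":0,"dx":0,"dy":0,"dz":-0.02,"ax":0,"ay":0,"az":0},{"grip":0,"dx":0,"dy":0,"dz":-0.04,"ax":0,"ay":0,"az":0},{"grip":0,"dx":0,"dy":0,"dz":-0.04,"ax":0,"ay":0,"az":0},{"grip":0,"dx":0.03,"dy":-0.03,"dz":-0.03,"ax":0,"ay":0,"az":0},{"grip":0,"dx":0.03,"dy":-0.04,"dz":0,"ax":0,"ay":0,"az":0},{"grip":0,"dx":0.03,"dy":-0.04,"dz":0,"ax":0,"ay":0,"az":0},{"grip":0,"dx":0.03,"dy":-0.04,"dz":0,"ax":0,"ay":0,"az":0},{"grip":0,"dx":0,"dy":0,"dz":0,"ax":0,"ay":0,"az":0},{"grip":0,"dx":0,"dy":0,"dz":0,"ax":0,"ay":0,"az":0}]'
python3 - <<'E'
from h import *
I=camera_info("wrist");im=read_camera("wrist");cv2.imwrite("pics/w9.png",im[:,:,::-1])
np.save("w9.npy",I["world_from_camera"])
E
```

```text
t: 15.45
ee_pos: [0.4335, -0.1262, 0.1855]
ee_rot: [0.001, 0.622, 0.783, 0.0]
ft_force: [1.3, 0.0, 0.9]
grip_width: 0.043
```

View pics/w9.png

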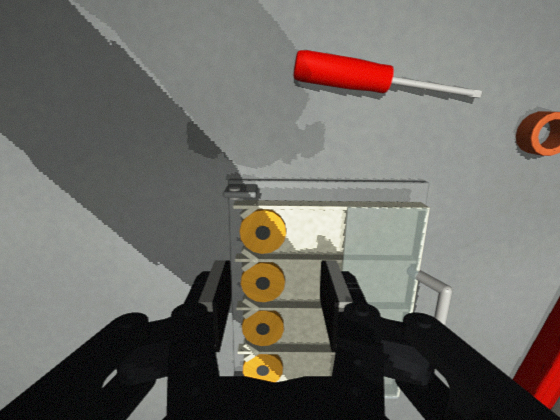

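The tray is level, with all four weights in the corners at about (263,231), (263,282), (263,328) and (262,369) px.

```bash
python3 - <<'E'
from h import *
I=camera_info("wrist");im=cv2.imread("pics/w9.png")
hsv=cv2.cvtColor(im,cv2.COLOR_BGR2HSV);m=cv2.inRange(hsv,(15,130,90),(28,255,255))
yaw=np.radians(12.6);ex=np.array([np.cos(yaw),np.sin(yaw),0]);ey=np.array([-np.sin(yaw),np.cos(yaw),0])
bar=np.array([.604,-.2072,0]);H=bar-.187*ex
m=cv2.morphologyEx(m,cv2.MORPH_OPEN,np.ones((3,3)))
for c in cv2.findContours(m,cv2.RETR_EXTERNAL,cv2.CHAIN_APPROX_NONE)[0]:
    if cv2.contourArea(c)<300:continue
    q=np.array([ray(I,*p[0],.043)[:2] for p in c]).astype(np.float32)
    (cx,cy),rad=cv2.minEnclosingCircle(q);P=np.array([cx,cy,0]);print(P.round(4),rad,"tray",((P-H)@ex).round(4),((P-H)@ey).round(4))
for y in(-.0795,-.0265,.0265,.0795):print((H+.026*ex+y*ey).round(4))
T=H+.026*ex+.0795*ey
delta([*T[:2],.11],ydir=ex)
E
```

```text
[ 0.4633 -0.3164  0.    ] 0.02202030085027218 tray 0.0259 -0.0758
[ 0.4522 -0.2651  0.    ] 0.02194262482225895 tray 0.0262 -0.0234
[ 0.4404 -0.2133  0.    ] 0.022120878100395203 tray 0.026 0.0297
[ 0.429  -0.1607  0.    ] 0.022628867998719215 tray 0.0263 0.0835
[ 0.4642 -0.3199  0.    ]
[ 0.4527 -0.2682  0.    ]
[ 0.4411 -0.2165  0.    ]
[ 0.4295 -0.1647  0.    ]
tcp [ 0.4342 -0.1266  0.1854] shift tool [-0.036  -0.0132  0.0754] ft [ 1.1 -0.7 -0.1] t 15.5 w 0.0425
rotvec tool [0.001 0.001 0.008] in-new-frame shift [-0.0362 -0.0128  0.0754]
rotvec tool [-2.000e-03  2.000e-03 -3.134e+00] in-new-frame shift [0.0362 0.0128 0.0754]
```

```bash
python3 -m creep '[{"grip":-0.4,"dx":-0.0325,"dy":-0.0125,"dz":0,"ax":0,"ay":0,"az":0.008},{"grip":-0.4,"dx":0,"dy":0,"dz":0.04,"ax":0,"ay":0,"az":0},{"grip":-0.4,"dx":0,"dy":0,"dz":0.04,"ax":0,"ay":0,"az":0},{"grip":-0.4,"dx":0,"dy":0,"dz":0.03,"ax":0,"ay":0,"az":0},{"grip":-0.4,"dx":0,"dy":0,"dz":0.01,"ax":0,"ay":0,"az":0},{"grip":-0.4,"dx":0,"dy":0,"dz":0,"ax":0,"ay":0,"az":0},{"grip":-0.4,"dx":0,"dy":0,"dz":0,"ax":0,"ay":0,"az":0}]' 40
python3 - <<'E'
from h import *
delta([.429,-.161,.034],ydir=(.976,.218))
im=read_camera("wrist");cv2.imwrite("pics/w10.png",im[:,:,::-1])
E
```

```text
t: 16.2
ee_pos: [0.4298, -0.1613, 0.0663]
ee_rot: [0.001, 0.625, 0.78, 0.0]
ft_force: [0.1, -0.4, 0.4]
grip_width: 0.0595
tcp [ 0.4298 -0.1613  0.0663] shift tool [ 0.0005 -0.0007  0.0323] ft [ 0.1 -0.4  0.4] t 16.2 w 0.0595
rotvec tool [0.001 0.001 0.   ] in-new-frame shift [ 0.0005 -0.0007  0.0323]
rotvec tool [-1.000e-03  1.000e-03 -3.141e+00] in-new-frame shift [-0.0005  0.0007  0.0323]
```

View pics/w10.png

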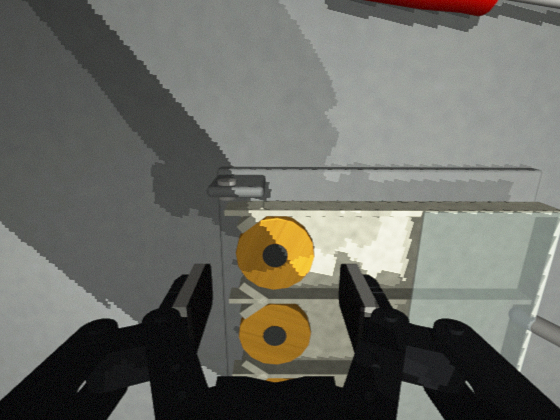

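```bash
python3 - <<'E'
from h import *
I=camera_info("wrist")
print(ray(I,275,256,.043),ray(I,274,335,.043),proj(I,(.4298,-.1613,.043)),proj(I,(.4298,-.1613,.066)))
E
```

```text
[ 0.42929224 -0.16241969  0.043     ] [ 0.4402656  -0.21396974  0.043     ] [276.33035337 254.39677852] [276.54883825 274.61163244]
```

```bash
python3 -m creep '[{"grip":-0.4,"dx":-0.0007,"dy":-0.0007,"dz":0.015,"ax":0,"ay":0,"az":0},{"grip":-0.4,"dx":0,"dy":0,"dz":0.01,"ax":0,"ay":0,"az":0},{"grip":-0.4,"dx":0,"dy":0,"dz":0.006,"ax":0,"ay":0,"az":0},{"grip":-0.4,"dx":0,"dy":0,"dz":0.002,"ax":0,"ay":0,"az":0},{"grip":-0.4,"dx":0,"dy":0,"dz":0,"ax":0,"ay":0,"az":0},{"grip":-0.4,"dx":0,"dy":0,"dz":0,"ax":0,"ay":0,"az":0}]'
python3 - <<'E'
from h import *
im=read_camera("wrist");cv2.imwrite("pics/w11.png",im[:,:,::-1])
E
```

```text
t: 16.85
ee_pos: [0.4284, -0.1616, 0.0322]
ee_rot: [0.0, 0.625, 0.78, 0.0]
ft_force: [-0.2, -0.1, 0.3]
grip_width: 0.0598
```

View pics/w11.png

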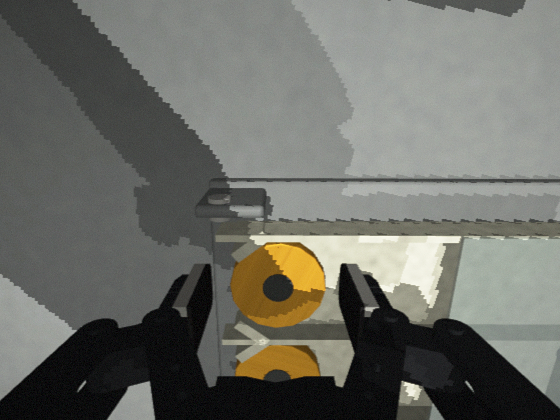

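```bash
python3 -m creep '[{"grip":0,"dx":0,"dy":0,"dz":0,"ax":0,"ay":0,"az":0},{"grip":0.2,"dx":0,"dy":0,"dz":0,"ax":0,"ay":0,"az":0},{"grip":0.2,"dx":0,"dy":0,"dz":0,"ax":0,"ay":0,"az":0},{"grip":0.2,"dx":0,"dy":0,"dz":0,"ax":0,"ay":0,"az":0},{"grip":0.2,"dx":0,"dy":0,"dz":0,"ax":0,"ay":0,"az":0}]' 50
python3 - <<'E'
from h import *
im=read_camera("wrist");cv2.imwrite("pics/w12.png",im[:,:,::-1])
E
```

```text
t: 17.4
ee_pos: [0.4298, -0.1618, 0.0333]
ee_rot: [0.002, 0.625, 0.781, 0.001]
ft_force: [3.0, 2.3, 6.4]
grip_width: 0.0419
```

View pics/w12.png

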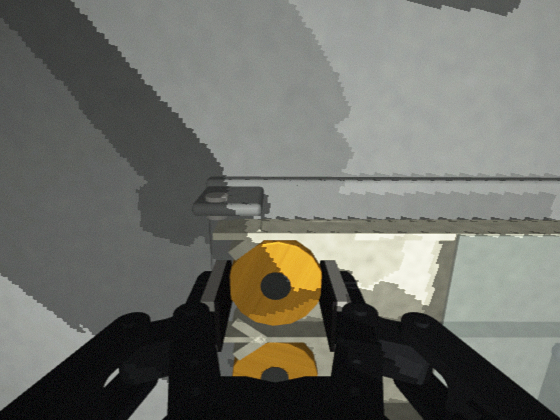

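```bash
python3 -m creep '[{"grip":0.3,"dx":0,"dy":0,"dz":-0.01,"ax":0,"ay":0,"az":0},{"grip":0.3,"dx":0,"dy":0,"dz":-0.02,"ax":0,"ay":0,"az":0},{"grip":0.3,"dx":0,"dy":0,"dz":-0.03,"ax":0,"ay":0,"az":0},{"grip":0.3,"dx":0,"dy":0,"dz":-0.03,"ax":0,"ay":0,"az":0},{"grip":0.3,"dx":0,"dy":0,"dz":0,"ax":0,"ay":0,"az":0},{"grip":0.3,"dx":0,"dy":0,"dz":0,"ax":0,"ay":0,"az":0}]'
cat >> h.py <<'E'
yawp=np.radians(3.6);PX=np.array([np.cos(yawp),np.sin(yawp),0]);PY=np.array([-np.sin(yawp),np.cos(yawp),0]);PAN=np.array([.545,.2475,0])
E
python3 - <<'E'
from h import *
P=PAN+.075*PY;P[2]=.12;print(P)
delta(P,ydir=PX)
im=read_camera("wrist");cv2.imwrite("pics/w13.png",im[:,:,::-1])
E
```

```text
t: 18.05
ee_pos: [0.4285, -0.1617, 0.1224]
ee_rot: [0.001, 0.625, 0.78, 0.0]
ft_force: [-0.7, 0.5, -1.9]
grip_width: 0.0414
[0.54029071 0.322352   0.12      ]
tcp [ 0.4285 -0.1617  0.1224] shift tool [0.448  0.2147 0.0022] ft [-0.7  0.5 -1.9] t 18.05 w 0.0414
rotvec tool [0.001 0.001 0.157] in-new-frame shift [0.4761 0.142  0.0024]
rotvec tool [-1.000e-03  1.000e-03 -2.984e+00] in-new-frame shift [-0.4761 -0.142   0.0024]
```

View pics/w13.png

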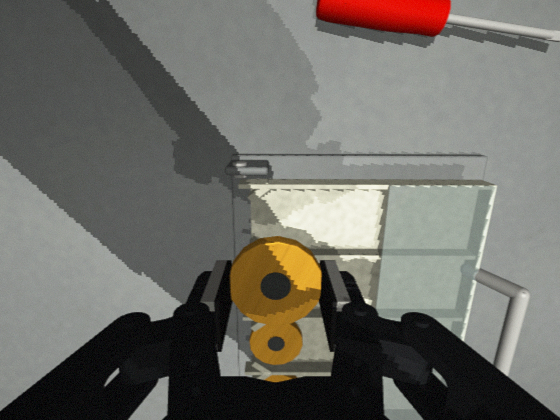

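```bash
python3 -m creep '[{"grip":0.3,"dx":0,"dy":0,"dz":-0.01,"ax":0,"ay":0,"az":0.08},{"grip":0.3,"dx":0,"dy":0,"dz":0,"ax":0,"ay":0,"az":0.077},{"grip":0.3,"dx":0.03,"dy":0.01,"dz":0,"ax":0,"ay":0,"az":0},{"grip":0.3,"dx":0.045,"dy":0.0135,"dz":0,"ax":0,"ay":0,"az":0},{"grip":0.3,"dx":0.045,"dy":0.0135,"dz":0,"ax":0,"ay":0,"az":0},{"grip":0.3,"dx":0.045,"dy":0.0135,"dz":0,"ax":0,"ay":0,"az":0},{"grip":0.3,"dx":0.045,"dy":0.0135,"dz":0,"ax":0,"ay":0,"az":0},{"grip":0.3,"dx":0.045,"dy":0.0135,"dz":0,"ax":0,"ay":0,"az":0},{"grip":0.3,"dx":0.045,"dy":0.0135,"dz":0,"ax":0,"ay":0,"az":0},{"grip":0.3,"dx":0.045,"dy":0.0135,"dz":0,"ax":0,"ay":0,"az":0},{"grip":0.3,"dx":0.045,"dy":0.0135,"dz":0,"ax":0,"ay":0,"az":0},{"grip":0.3,"dx":0.045,"dy":0.0135,"dz":0,"ax":0,"ay":0,"az":0},{"grip":0.3,"dx":0.03,"dy":0.008,"dz":0,"ax":0,"ay":0,"az":0},{"grip":0.3,"dx":0.011,"dy":0.0025,"dz":0,"ax":0,"ay":0,"az":0},{"grip":0.3,"dx":0,"dy":0,"dz":0,"ax":0,"ay":0,"az":0},{"grip":0.3,"dx":0,"dy":0,"dz":0,"ax":0,"ay":0,"az":0}]'
python3 - <<'E'
from h import *
P=PAN+.075*PY;P[2]=.0485
delta(P,ydir=PX)
I=camera_info("wrist")
im=read_camera("wrist");cv2.imwrite("pics/w14.png",im[:,:,::-1])
E
```

```text
t: 19.7
ee_pos: [0.5394, 0.3215, 0.1311]
ee_rot: [-0.0, 0.685, 0.729, -0.001]
ft_force: [0.3, -0.1, -1.3]
grip_width: 0.0415
tcp [0.5394 0.3215 0.1311] shift tool [0.0009 0.001  0.0826] ft [ 0.3 -0.1 -1.3] t 19.7 w 0.0415
rotvec tool [-0.002  0.001 -0.   ] in-new-frame shift [0.0008 0.0009 0.0826]
rotvec tool [1.000e-03 2.000e-03 3.141e+00] in-new-frame shift [-0.0008 -0.0009  0.0826]
```

View pics/w14.png

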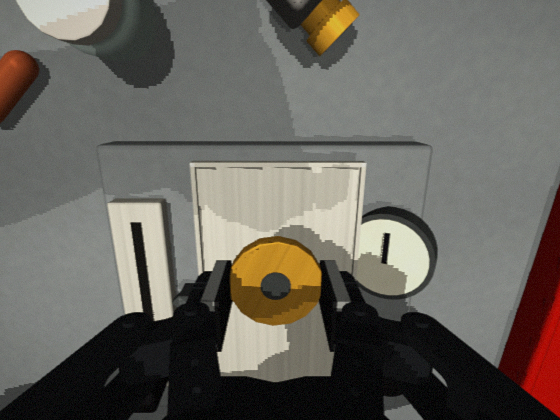

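```bash
python3 - <<'E'
from h import *
I=camera_info("wrist")
for p in[(192,163),(364,163)]:
  q=ray(I,*p,.054);print(q.round(4),((q-PAN)@PX).round(4),((q-PAN)@PY).round(4))
E
```

```text
[0.4801 0.3597 0.054 ] -0.0578 0.1161
[0.5956 0.3671 0.054 ] 0.058 0.1162
```

```bash
python3 -m creep '[{"grip":0.3,"dx":0,"dy":0.001,"dz":0.03,"ax":0,"ay":0,"az":0},{"grip":0.3,"dx":0,"dy":0,"dz":0.03,"ax":0,"ay":0,"az":0},{"grip":0.3,"dx":0,"dy":0,"dz":0.014,"ax":0,"ay":0,"az":0},{"grip":0.3,"dx":0,"dy":0,"dz":0.005,"ax":0,"ay":0,"az":0},{"grip":0.3,"dx":0,"dy":0,"dz":0.003,"ax":0,"ay":0,"az":0},{"grip":0.3,"dx":0,"dy":0,"dz":0,"ax":0,"ay":0,"az":0},{"grip":0.3,"dx":0,"dy":0,"dz":0,"ax":0,"ay":0,"az":0}]'
```

```text
t: 20.45
ee_pos: [0.5418, 0.3228, 0.0514]
ee_rot: [0.0, 0.685, 0.729, 0.001]
ft_force: [0.8, 0.2, -0.8]
grip_width: 0.0416
```

```bash
python3 -m creep '[{"grip":0.3,"dx":0,"dy":0,"dz":0.0015,"ax":0,"ay":0,"az":0},{"grip":0.3,"dx":0,"dy":0,"dz":0.001,"ax":0,"ay":0,"az":0},{"grip":0.3,"dx":0,"dy":0,"dz":0,"ax":0,"ay":0,"az":0},{"grip":0.3,"dx":0,"dy":0,"dz":0,"ax":0,"ay":0,"az":0}]'
```

```text
t: 20.85
ee_pos: [0.5415, 0.3228, 0.0485]
ee_rot: [0.0, 0.684, 0.729, 0.001]
ft_force: [-0.1, -0.0, 6.0]
grip_width: 0.0412
```

Contact at 6 N. Releasing, rising and looking.

```bash
python3 -m creep '[{"grip":0,"dx":0,"dy":0,"dz":0,"ax":0,"ay":0,"az":0},{"grip":-0.25,"dx":0,"dy":0,"dz":-0.001,"ax":0,"ay":0,"az":0},{"grip":-0.25,"dx":0,"dy":0,"dz":0,"ax":0,"ay":0,"az":0},{"grip":-0.25,"dx":0,"dy":0,"dz":-0.01,"ax":0,"ay":0,"az":0},{"grip":-0.25,"dx":0,"dy":0,"dz":-0.03,"ax":0,"ay":0,"az":0},{"grip":-0.4,"dx":0,"dy":0,"dz":-0.04,"ax":0,"ay":0,"az":0},{"grip":-0.4,"dx":0,"dy":0,"dz":-0.02,"ax":0,"ay":0,"az":0},{"grip":-0.4,"dx":0,"dy":0,"dz":0,"ax":0,"ay":0,"az":0}]'
python3 - <<'E'
from h import *
delta([.4403,-.2140,.13],ydir=(.976,.218))
im=read_camera("wrist");cv2.imwrite("pics/w15.png",im[:,:,::-1])
E
```

```text
t: 21.65
ee_pos: [0.5429, 0.3233, 0.1533]
ee_rot: [0.001, 0.684, 0.729, 0.003]
ft_force: [0.3, -0.1, 0.2]
grip_width: 0.0596
tcp [0.5429 0.3233 0.1533] shift tool [-0.5298 -0.1365  0.0215] ft [ 0.3 -0.1  0.2] t 21.65 w 0.0596
rotvec tool [ 0.006 -0.001 -0.157] in-new-frame shift [-0.502  -0.2173  0.0233]
rotvec tool [-2.000e-03 -9.000e-03  2.985e+00] in-new-frame shift [0.502  0.2173 0.0233]
```

View pics/w15.png

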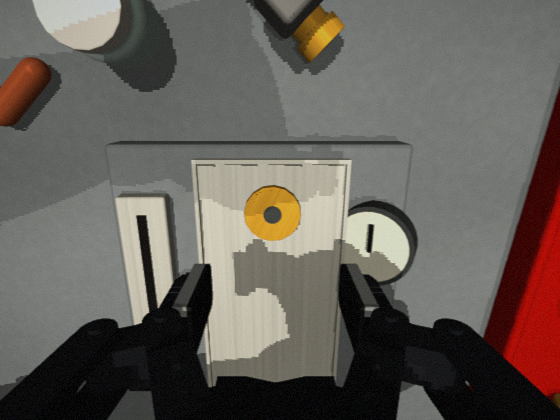

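```bash
python3 -m creep '[{"grip":-0.4,"dx":0,"dy":0,"dz":0,"ax":0,"ay":0,"az":-0.08},{"grip":-0.4,"dx":0,"dy":0,"dz":0,"ax":0,"ay":0,"az":-0.077},{"grip":-0.4,"dx":-0.043,"dy":-0.0185,"dz":0,"ax":0,"ay":0,"az":0},{"grip":-0.4,"dx":-0.043,"dy":-0.0185,"dz":0,"ax":0,"ay":0,"az":0},{"grip":-0.4,"dx":-0.043,"dy":-0.0185,"dz":0,"ax":0,"ay":0,"az":0},{"grip":-0.4,"dx":-0.043,"dy":-0.0185,"dz":0,"ax":0,"ay":0,"az":0},{"grip":-0.4,"dx":-0.043,"dy":-0.0185,"dz":0,"ax":0,"ay":0,"az":0},{"grip":-0.4,"dx":-0.043,"dy":-0.0185,"dz":0,"ax":0,"ay":0,"az":0},{"grip":-0.4,"dx":-0.043,"dy":-0.0185,"dz":0,"ax":0,"ay":0,"az":0},{"grip":-0.4,"dx":-0.043,"dy":-0.0185,"dz":0,"ax":0,"ay":0,"az":0},{"grip":-0.4,"dx":-0.043,"dy":-0.0185,"dz":0,"ax":0,"ay":0,"az":0},{"grip":-0.4,"dx":-0.043,"dy":-0.0185,"dz":0,"ax":0,"ay":0,"az":0},{"grip":-0.4,"dx":-0.043,"dy":-0.0185,"dz":0,"ax":0,"ay":0,"az":0},{"grip":-0.4,"dx":-0.029,"dy":-0.0138,"dz":0.02,"ax":0,"ay":0,"az":0},{"grip":-0.4,"dx":0,"dy":0,"dz":0.03,"ax":0,"ay":0,"az":0},{"grip":-0.4,"dx":0,"dy":0,"dz":0.03,"ax":0,"ay":0,"az":0},{"grip":-0.4,"dx":0,"dy":0,"dz":0,"ax":0,"ay":0,"az":0},{"grip":-0.4,"dx":0,"dy":0,"dz":0,"ax":0,"ay":0,"az":0},{"grip":-0.4,"dx":0,"dy":0,"dz":0,"ax":0,"ay":0,"az":0}]'
cat > disc.py <<'E'
from h import *
import sys
I=camera_info("wrist");im=read_camera("wrist")[:,:,::-1].copy();cv2.imwrite(sys.argv[1],im)
z=float(sys.argv[2])
hsv=cv2.cvtColor(im,cv2.COLOR_BGR2HSV);m=cv2.inRange(hsv,(15,130,60),(28,255,255));m=cv2.morphologyEx(m,cv2.MORPH_OPEN,np.ones((3,3)))
p,r,s=pose();print("tcp",p.round(4),"w",s["grip_width"].round(4),"t",round(s["t"],2))
for c in cv2.findContours(m,cv2.RETR_EXTERNAL,cv2.CHAIN_APPROX_NONE)[0]:
    if cv2.contourArea(c)<300:continue
    q=np.array([ray(I,*a[0],z)[:2] for a in c]).astype(np.float32)
    (cx,cy),rad=cv2.minEnclosingCircle(q);P=np.array([cx,cy,p[2]])
    print("disc",P[:2].round(4),"r",round(rad,4),"px",c.mean((0,1)).round(),"tool shift",r.inv().apply(P-p).round(4),"pan",((P-PAN)@PX).round(4),((P-PAN)@PY).round(4))
E
python3 disc.py pics/w16.png .043; python3 -c "
from h import *
delta([.44,-.214,.04],ydir=(.976,.218))"
```

```text
t: 23.6
ee_pos: [0.4391, -0.215, 0.0699]
ee_rot: [0.001, 0.625, 0.781, -0.0]
ft_force: [0.3, -0.3, 0.3]
grip_width: 0.0595
tcp [ 0.4393 -0.2151  0.0701] shift tool [0.001  0.0009 0.0301] ft [ 0.8 -0.1  0.7] t 23.65 w 0.06
rotvec tool [0.001 0.002 0.001] in-new-frame shift [0.001  0.0009 0.0301]
rotvec tool [-3.000e-03  2.000e-03 -3.141e+00] in-new-frame shift [-0.001  -0.0009  0.0301]Traceback (most recent call last):
  File "disc.py", line 6, in <module>
    p,r,s=pose();print("tcp",p.round(4),"w",s["grip_width"].round(4),"t",round(s["t"],2))
                                            ^^^^^^^^^^^^^^^^^^^^^
AttributeError: 'float' object has no attribute 'round'
```

View pics/w16.png

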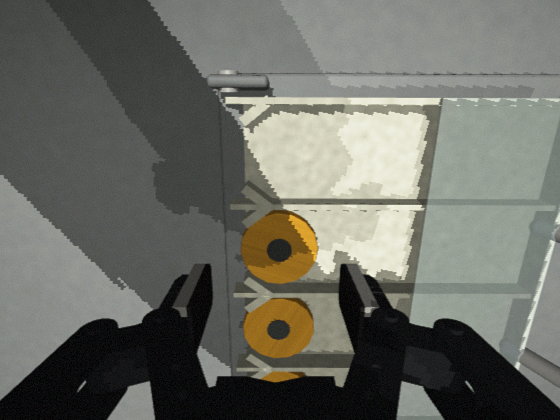

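```bash
sed -i 's/s\["grip_width"\].round(4)/round(s["grip_width"],4)/' disc.py; python3 disc.py pics/w17.png .043
```

```text
tcp [ 0.4393 -0.2152  0.0701] w 0.06 t 23.7
disc [ 0.4625 -0.3001] r 0.0136 px [282. 376.] tool shift [-0.0879  0.004   0.0002] pan -0.1167 -0.5413
disc [ 0.4517 -0.2635] r 0.0232 px [278. 326.] tool shift [-0.0499  0.0015  0.0001] pan -0.1252 -0.5042
disc [ 0.4395 -0.212 ] r 0.0227 px [279. 247.] tool shift [ 0.0031  0.0008 -0.    ] pan -0.1342 -0.4519
```

```bash
python3 -m creep '[{"grip":-0.4,"dx":0.002,"dy":0.001,"dz":0.02,"ax":0,"ay":0,"az":0},{"grip":-0.4,"dx":0,"dy":0,"dz":0.01,"ax":0,"ay":0,"az":0},{"grip":-0.4,"dx":0,"dy":0,"dz":0.007,"ax":0,"ay":0,"az":0},{"grip":-0.4,"dx":0,"dy":0,"dz":0,"ax":0,"ay":0,"az":0},{"grip":0,"dx":0,"dy":0,"dz":0,"ax":0,"ay":0,"az":0},{"grip":0.2,"dx":0,"dy":0,"dz":0,"ax":0,"ay":0,"az":0},{"grip":0.3,"dx":0,"dy":0,"dz":0,"ax":0,"ay":0,"az":0},{"grip":0.3,"dx":0,"dy":0,"dz":0,"ax":0,"ay":0,"az":0},{"grip":0.3,"dx":0,"dy":0,"dz":0,"ax":0,"ay":0,"az":0}]'
```

```text
t: 24.6
ee_pos: [0.4408, -0.213, 0.0334]
ee_rot: [0.002, 0.625, 0.781, 0.001]
ft_force: [4.4, 2.6, 4.5]
grip_width: 0.0415
```

```bash
python3 -m creep '[{"grip":0.3,"dx":0,"dy":0,"dz":-0.01,"ax":0,"ay":0,"az":0},{"grip":0.3,"dx":0,"dy":0,"dz":-0.03,"ax":0,"ay":0,"az":0},{"grip":0.3,"dx":0,"dy":0,"dz":-0.03,"ax":0,"ay":0,"az":0},{"grip":0.3,"dx":0,"dy":0,"dz":-0.03,"ax":0,"ay":0,"az":0},{"grip":0.3,"dx":0,"dy":0,"dz":0,"ax":0,"ay":0,"az":0.08},{"grip":0.3,"dx":0,"dy":0,"dz":0,"ax":0,"ay":0,"az":0.077},{"grip":0.3,"dx":0,"dy":0,"dz":0,"ax":0,"ay":0,"az":0}]'
python3 - <<'E'
from h import *
P=PAN+.025*PY;P[2]=.0485
delta(P,ydir=PX)
E
python3 disc.py pics/w18.png .135
```

```text
t: 25.3
ee_pos: [0.4392, -0.2128, 0.1322]
ee_rot: [0.0, 0.685, 0.729, 0.0]
ft_force: [0.3, -0.0, -0.3]
grip_width: 0.0414
tcp [ 0.4392 -0.2128  0.1322] shift tool [0.478  0.1339 0.0835] ft [ 0.3 -0.  -0.3] t 25.3 w 0.0414
rotvec tool [ 0.001  0.001 -0.001] in-new-frame shift [0.4778 0.1345 0.0837]
rotvec tool [ 1.000e-03 -1.000e-03  3.141e+00] in-new-frame shift [-0.4778 -0.1345  0.0837]
tcp [ 0.4391 -0.2127  0.1319] w 0.0416 t 25.35
disc [ 0.4428 -0.2248] r 0.0343 px [281. 294.] tool shift [-0.0123  0.003   0.    ] pan -0.1316 -0.465
```

View pics/w18.png

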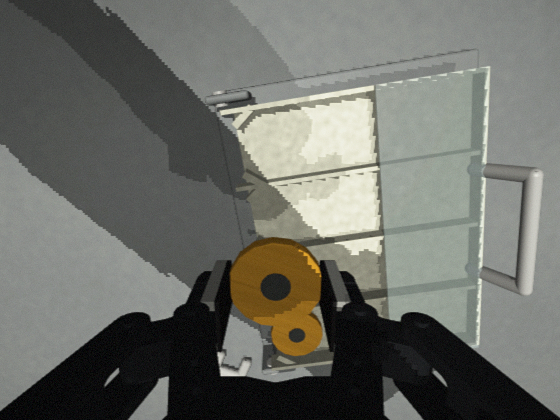

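```bash
python3 -m creep '[{"grip":0.3,"dx":0.03,"dy":0.008,"dz":0,"ax":0,"ay":0,"az":0},{"grip":0.3,"dx":0.045,"dy":0.0127,"dz":0,"ax":0,"ay":0,"az":0},{"grip":0.3,"dx":0.045,"dy":0.0127,"dz":0,"ax":0,"ay":0,"az":0},{"grip":0.3,"dx":0.045,"dy":0.0127,"dz":0,"ax":0,"ay":0,"az":0},{"grip":0.3,"dx":0.045,"dy":0.0127,"dz":0,"ax":0,"ay":0,"az":0},{"grip":0.3,"dx":0.045,"dy":0.0127,"dz":0,"ax":0,"ay":0,"az":0},{"grip":0.3,"dx":0.045,"dy":0.0127,"dz":0,"ax":0,"ay":0,"az":0},{"grip":0.3,"dx":0.045,"dy":0.0127,"dz":0,"ax":0,"ay":0,"az":0},{"grip":0.3,"dx":0.045,"dy":0.0127,"dz":0,"ax":0,"ay":0,"az":0},{"grip":0.3,"dx":0.045,"dy":0.0127,"dz":0,"ax":0,"ay":0,"az":0},{"grip":0.3,"dx":0.03,"dy":0.008,"dz":0,"ax":0,"ay":0,"az":0},{"grip":0.3,"dx":0.013,"dy":0.0037,"dz":0,"ax":0,"ay":0,"az":0},{"grip":0.3,"dx":0,"dy":0,"dz":0,"ax":0,"ay":0,"az":0},{"grip":0.3,"dx":0,"dy":0,"dz":0,"ax":0,"ay":0,"az":0}]'
python3 - <<'E'
from h import *
P=PAN+.025*PY;P[2]=.0485
delta(P,ydir=PX)
E
python3 disc.py pics/w19.png .058
```

```text
t: 26.75
ee_pos: [0.5425, 0.2721, 0.1313]
ee_rot: [-0.0, 0.684, 0.729, -0.0]
ft_force: [-0.3, 0.8, -1.3]
grip_width: 0.0413
tcp [0.5425 0.2721 0.1313] shift tool [0.0004 0.001  0.0828] ft [-0.3  0.8 -1.3] t 26.75 w 0.0413
rotvec tool [-0.001  0.001  0.001] in-new-frame shift [0.0003 0.001  0.0828]
rotvec tool [-1.000e-03 -1.000e-03 -3.141e+00] in-new-frame shift [-0.0003 -0.001   0.0828]
tcp [0.5425 0.2717 0.1314] w 0.0414 t 26.8
disc [0.5446 0.2253] r 0.0373 px [276. 281.] tool shift [-0.0465 -0.0009  0.    ] pan -0.0018 -0.0221
disc [0.5404 0.3233] r 0.0219 px [279. 149.] tool shift [ 0.0516  0.0011 -0.    ] pan 0.0002 0.076
```

View pics/w19.png

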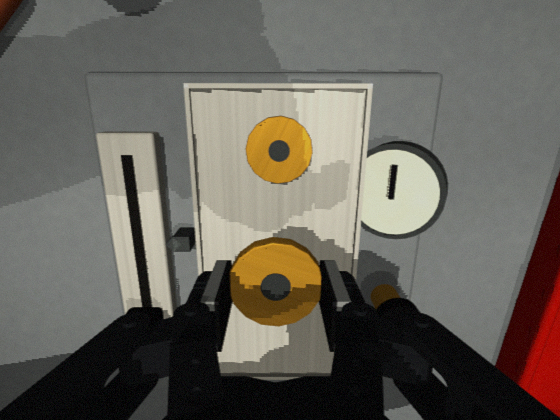

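```bash
python3 -m creep '[{"grip":0.3,"dx":0,"dy":0.0,"dz":0.03,"ax":0,"ay":0,"az":0},{"grip":0.3,"dx":0,"dy":0,"dz":0.03,"ax":0,"ay":0,"az":0},{"grip":0.3,"dx":0,"dy":0,"dz":0.014,"ax":0,"ay":0,"az":0},{"grip":0.3,"dx":0,"dy":0,"dz":0.005,"ax":0,"ay":0,"az":0},{"grip":0.3,"dx":0,"dy":0,"dz":0.003,"ax":0,"ay":0,"az":0},{"grip":0.3,"dx":0,"dy":0,"dz":0.0015,"ax":0,"ay":0,"az":0},{"grip":0.3,"dx":0,"dy":0,"dz":0,"ax":0,"ay":0,"az":0},{"grip":0.3,"dx":0,"dy":0,"dz":0.001,"ax":0,"ay":0,"az":0},{"grip":0.3,"dx":0,"dy":0,"dz":0,"ax":0,"ay":0,"az":0}]'
```

```text
t: 27.7
ee_pos: [0.5434, 0.2731, 0.0485]
ee_rot: [0.001, 0.684, 0.729, 0.001]
ft_force: [-2.1, -1.1, 5.2]
grip_width: 0.0416
```

```bash
python3 -m creep '[{"grip":0,"dx":0,"dy":0,"dz":0,"ax":0,"ay":0,"az":0},{"grip":-0.25,"dx":0,"dy":0,"dz":-0.001,"ax":0,"ay":0,"az":0},{"grip":-0.25,"dx":0,"dy":0,"dz":0,"ax":0,"ay":0,"az":0},{"grip":-0.25,"dx":0,"dy":0,"dz":-0.01,"ax":0,"ay":0,"az":0},{"grip":-0.25,"dx":0,"dy":0,"dz":-0.03,"ax":0,"ay":0,"az":0},{"grip":-0.4,"dx":0,"dy":0,"dz":-0.04,"ax":0,"ay":0,"az":0},{"grip":-0.4,"dx":0,"dy":0,"dz":-0.02,"ax":0,"ay":0,"az":0},{"grip":-0.4,"dx":0,"dy":0,"dz":0,"ax":0,"ay":0,"az":-0.08},{"grip":-0.4,"dx":0,"dy":0,"dz":0,"ax":0,"ay":0,"az":-0.077},{"grip":-0.4,"dx":0,"dy":0,"dz":0,"ax":0,"ay":0,"az":0}]'
python3 disc.py pics/w20.png .058
python3 - <<'E'
from h import *
delta([.452,-.2655,.07],ydir=(.976,.218))
E
```

```text
t: 28.7
ee_pos: [0.5428, 0.273, 0.1488]
ee_rot: [0.0, 0.625, 0.781, 0.0]
ft_force: [1.0, 0.8, -0.6]
grip_width: 0.0602
tcp [0.5427 0.273  0.1485] w 0.0596 t 28.75
disc [0.5424 0.274 ] r 0.0223 px [276. 215.] tool shift [ 0.0011 -0.      0.    ] pan -0.0009 0.0266
disc [0.5404 0.3235] r 0.0218 px [289. 149.] tool shift [0.0498 0.0087 0.    ] pan 0.0001 0.0761
tcp [0.5427 0.273  0.1485] shift tool [-0.506  -0.2052  0.0784] ft [-0.8  0.   1.2] t 28.75 w 0.0596
rotvec tool [ 0.    -0.    -0.001] in-new-frame shift [-0.5057 -0.2059  0.0785]
rotvec tool [-0.00e+00 -1.00e-03  3.14e+00] in-new-frame shift [0.5057 0.2059 0.0785]
```

View pics/w20.png

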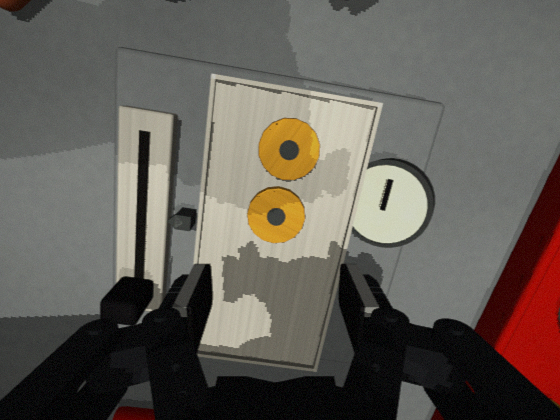

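```bash
python3 -m creep '[{"grip":-0.4,"dx":-0.022,"dy":-0.008,"dz":0,"ax":0,"ay":0,"az":0},{"grip":-0.4,"dx":-0.044,"dy":-0.018,"dz":0,"ax":0,"ay":0,"az":0},{"grip":-0.4,"dx":-0.044,"dy":-0.018,"dz":0,"ax":0,"ay":0,"az":0},{"grip":-0.4,"dx":-0.044,"dy":-0.018,"dz":0,"ax":0,"ay":0,"az":0},{"grip":-0.4,"dx":-0.044,"dy":-0.018,"dz":0,"ax":0,"ay":0,"az":0},{"grip":-0.4,"dx":-0.044,"dy":-0.018,"dz":0,"ax":0,"ay":0,"az":0},{"grip":-0.4,"dx":-0.044,"dy":-0.018,"dz":0,"ax":0,"ay":0,"az":0},{"grip":-0.4,"dx":-0.044,"dy":-0.018,"dz":0,"ax":0,"ay":0,"az":0},{"grip":-0.4,"dx":-0.044,"dy":-0.018,"dz":0,"ax":0,"ay":0,"az":0},{"grip":-0.4,"dx":-0.044,"dy":-0.018,"dz":0,"ax":0,"ay":0,"az":0},{"grip":-0.4,"dx":-0.044,"dy":-0.018,"dz":0,"ax":0,"ay":0,"az":0},{"grip":-0.4,"dx":-0.044,"dy":-0.018,"dz":0,"ax":0,"ay":0,"az":0},{"grip":-0.4,"dx":0,"dy":0,"dz":0.02,"ax":0,"ay":0,"az":0},{"grip":-0.4,"dx":0,"dy":0,"dz":0.03,"ax":0,"ay":0,"az":0},{"grip":-0.4,"dx":0,"dy":0,"dz":0.028,"ax":0,"ay":0,"az":0},{"grip":-0.4,"dx":0,"dy":0,"dz":0,"ax":0,"ay":0,"az":0},{"grip":-0.4,"dx":0,"dy":0,"dz":0,"ax":0,"ay":0,"az":0},{"grip":-0.4,"dx":0,"dy":0,"dz":0,"ax":0,"ay":0,"az":0}]'
python3 disc.py pics/w21.png .043
```

```text
t: 30.55
ee_pos: [0.4529, -0.2665, 0.0719]
ee_rot: [0.001, 0.625, 0.78, -0.0]
ft_force: [0.2, -0.3, -0.1]
grip_width: 0.0598
tcp [ 0.453  -0.2665  0.072 ] w 0.0597 t 30.6
disc [ 0.4627 -0.3151] r 0.0233 px [275. 325.] tool shift [-0.0495 -0.0011  0.0001] pan -0.1175 -0.5563
disc [ 0.4511 -0.2638] r 0.0227 px [274. 245.] tool shift [ 0.003  -0.0012 -0.    ] pan -0.1258 -0.5044
```

View pics/w21.png

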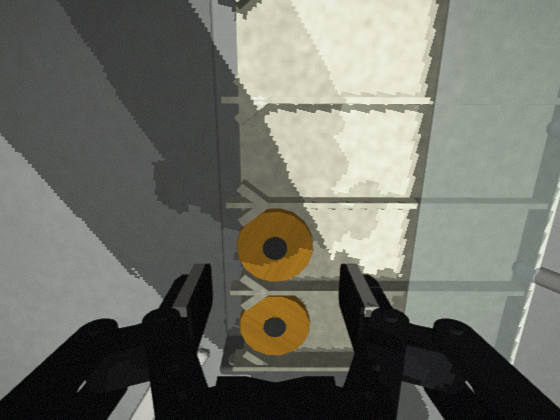

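```bash
python3 -m creep '[{"grip":-0.4,"dx":0.002,"dy":-0.001,"dz":0.02,"ax":0,"ay":0,"az":0},{"grip":-0.4,"dx":0,"dy":0,"dz":0.01,"ax":0,"ay":0,"az":0},{"grip":-0.4,"dx":0,"dy":0,"dz":0.008,"ax":0,"ay":0,"az":0},{"grip":-0.4,"dx":0,"dy":0,"dz":0,"ax":0,"ay":0,"az":0},{"grip":0,"dx":0,"dy":0,"dz":0,"ax":0,"ay":0,"az":0},{"grip":0.2,"dx":0,"dy":0,"dz":0,"ax":0,"ay":0,"az":0},{"grip":0.3,"dx":0,"dy":0,"dz":0,"ax":0,"ay":0,"az":0},{"grip":0.3,"dx":0,"dy":0,"dz":0,"ax":0,"ay":0,"az":0},{"grip":0.3,"dx":0,"dy":0,"dz":0,"ax":0,"ay":0,"az":0}]'
```

```text
t: 31.5
ee_pos: [0.452, -0.2644, 0.0334]
ee_rot: [0.001, 0.625, 0.781, 0.001]
ft_force: [2.7, 3.5, 3.8]
grip_width: 0.0416
```

```bash
python3 -m creep '[{"grip":0.3,"dx":0,"dy":0,"dz":-0.01,"ax":0,"ay":0,"az":0},{"grip":0.3,"dx":0,"dy":0,"dz":-0.03,"ax":0,"ay":0,"az":0},{"grip":0.3,"dx":0,"dy":0,"dz":-0.03,"ax":0,"ay":0,"az":0},{"grip":0.3,"dx":0,"dy":0,"dz":-0.03,"ax":0,"ay":0,"az":0},{"grip":0.3,"dx":0,"dy":0,"dz":0,"ax":0,"ay":0,"az":0.08},{"grip":0.3,"dx":0,"dy":0,"dz":0,"ax":0,"ay":0,"az":0.077},{"grip":0.3,"dx":0,"dy":0,"dz":0,"ax":0,"ay":0,"az":0},{"grip":0.3,"dx":0,"dy":0,"dz":0,"ax":0,"ay":0,"az":0}]'
python3 - <<'E'
from h import *
P=PAN-.025*PY;P[2]=.0485
delta(P,ydir=PX)
E
python3 disc.py pics/w22.png .135
```

```text
t: 32.3
ee_pos: [0.4505, -0.2641, 0.132]
ee_rot: [-0.0, 0.684, 0.73, -0.0]
ft_force: [0.6, -0.1, -1.4]
grip_width: 0.0413
tcp [ 0.4505 -0.2641  0.132 ] shift tool [0.4794 0.1275 0.0835] ft [ 0.6 -0.1 -1.4] t 32.3 w 0.0413
rotvec tool [-0.    -0.     0.002] in-new-frame shift [0.4797 0.1264 0.0835]
rotvec tool [ 0.    -0.    -3.139] in-new-frame shift [-0.4797 -0.1264  0.0835]
tcp [ 0.4505 -0.2641  0.1319] w 0.0414 t 32.35
disc [ 0.4497 -0.2673] r 0.0242 px [275. 282.] tool shift [-0.0031 -0.001  -0.    ] pan -0.1274 -0.5078
```

View pics/w22.png

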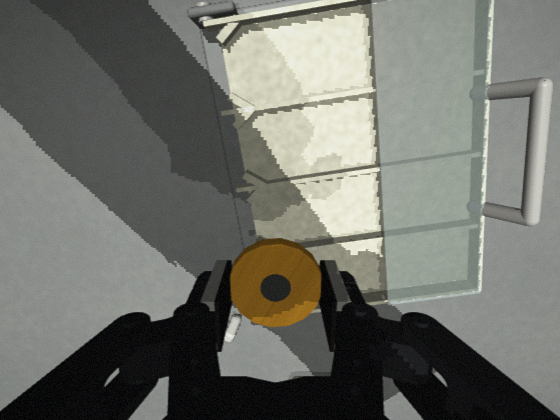

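```bash
python3 -m creep '[{"grip":0.3,"dx":0.03,"dy":0.008,"dz":0,"ax":0,"ay":0,"az":0},{"grip":0.3,"dx":0.045,"dy":0.012,"dz":0,"ax":0,"ay":0,"az":0},{"grip":0.3,"dx":0.045,"dy":0.012,"dz":0,"ax":0,"ay":0,"az":0},{"grip":0.3,"dx":0.045,"dy":0.012,"dz":0,"ax":0,"ay":0,"az":0},{"grip":0.3,"dx":0.045,"dy":0.012,"dz":0,"ax":0,"ay":0,"az":0},{"grip":0.3,"dx":0.045,"dy":0.012,"dz":0,"ax":0,"ay":0,"az":0},{"grip":0.3,"dx":0.045,"dy":0.012,"dz":0,"ax":0,"ay":0,"az":0},{"grip":0.3,"dx":0.045,"dy":0.012,"dz":0,"ax":0,"ay":0,"az":0},{"grip":0.3,"dx":0.045,"dy":0.012,"dz":0,"ax":0,"ay":0,"az":0},{"grip":0.3,"dx":0.045,"dy":0.012,"dz":0,"ax":0,"ay":0,"az":0},{"grip":0.3,"dx":0.03,"dy":0.008,"dz":0,"ax":0,"ay":0,"az":0},{"grip":0.3,"dx":0.014,"dy":0.003,"dz":0,"ax":0,"ay":0,"az":0},{"grip":0.3,"dx":0,"dy":0,"dz":0,"ax":0,"ay":0,"az":0},{"grip":0.3,"dx":0,"dy":0,"dz":0,"ax":0,"ay":0,"az":0}]'
python3 - <<'E'
from h import *
P=PAN-.025*PY;P[2]=.0485
delta(P,ydir=PX)
E
python3 disc.py pics/w23.png .058
```

```text
t: 33.75
ee_pos: [0.547, 0.2213, 0.1317]
ee_rot: [-0.0, 0.684, 0.729, -0.0]
ft_force: [0.2, -1.1, -2.1]
grip_width: 0.0411
tcp [0.547  0.2213 0.1317] shift tool [ 0.0014 -0.0003  0.0832] ft [ 0.2 -1.1 -2.1] t 33.75 w 0.0411
rotvec tool [-0.001  0.     0.001] in-new-frame shift [ 0.0013 -0.0003  0.0832]
rotvec tool [-1.000e-03 -1.000e-03 -3.141e+00] in-new-frame shift [-0.0013  0.0003  0.0832]
tcp [0.5471 0.2208 0.1319] w 0.0419 t 33.8
disc [0.549  0.1735] r 0.0375 px [275. 283.] tool shift [-0.0474 -0.0011  0.    ] pan -0.0007 -0.0741
disc [0.5424 0.273 ] r 0.0219 px [275. 148.] tool shift [ 0.0524 -0.0014 -0.    ] pan -0.001 0.0256
disc [0.5403 0.3233] r 0.0219 px [277.  64.] tool shift [ 0.1027 -0.0004 -0.    ] pan 0.0 0.076
```

View pics/w23.png

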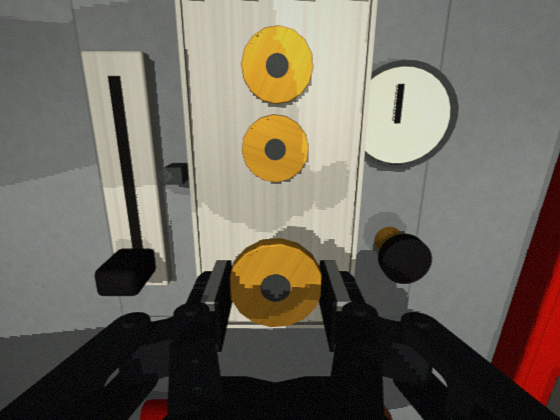

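```bash
python3 -m creep '[{"grip":0.3,"dx":0.001,"dy":0.0,"dz":0.03,"ax":0,"ay":0,"az":0},{"grip":0.3,"dx":0,"dy":0,"dz":0.03,"ax":0,"ay":0,"az":0},{"grip":0.3,"dx":0,"dy":0,"dz":0.014,"ax":0,"ay":0,"az":0},{"grip":0.3,"dx":0,"dy":0,"dz":0.005,"ax":0,"ay":0,"az":0},{"grip":0.3,"dx":0,"dy":0,"dz":0.003,"ax":0,"ay":0,"az":0},{"grip":0.3,"dx":0,"dy":0,"dz":0.0015,"ax":0,"ay":0,"az":0},{"grip":0.3,"dx":0,"dy":0,"dz":0,"ax":0,"ay":0,"az":0},{"grip":0.3,"dx":0,"dy":0,"dz":0.001,"ax":0,"ay":0,"az":0},{"grip":0.3,"dx":0,"dy":0,"dz":0,"ax":0,"ay":0,"az":0}]'
```

```text
t: 34.7
ee_pos: [0.5479, 0.2231, 0.0485]
ee_rot: [0.001, 0.684, 0.729, 0.001]
ft_force: [0.6, 0.0, 3.8]
grip_width: 0.0413
```

```bash
python3 -m creep '[{"grip":0.3,"dx":0,"dy":0,"dz":0.0005,"ax":0,"ay":0,"az":0},{"grip":0,"dx":0,"dy":0,"dz":0,"ax":0,"ay":0,"az":0},{"grip":-0.25,"dx":0,"dy":0,"dz":-0.001,"ax":0,"ay":0,"az":0},{"grip":-0.25,"dx":0,"dy":0,"dz":0,"ax":0,"ay":0,"az":0},{"grip":-0.25,"dx":0,"dy":0,"dz":-0.01,"ax":0,"ay":0,"az":0},{"grip":-0.25,"dx":0,"dy":0,"dz":-0.03,"ax":0,"ay":0,"az":0},{"grip":-0.4,"dx":0,"dy":0,"dz":-0.04,"ax":0,"ay":0,"az":0},{"grip":-0.4,"dx":0,"dy":0,"dz":-0.02,"ax":0,"ay":0,"az":0},{"grip":-0.4,"dx":0,"dy":0,"dz":0,"ax":0,"ay":0,"az":-0.08},{"grip":-0.4,"dx":0,"dy":0,"dz":0,"ax":0,"ay":0,"az":-0.077},{"grip":-0.4,"dx":0,"dy":0,"dz":0,"ax":0,"ay":0,"az":0}]'
python3 disc.py pics/w24.png .058
python3 - <<'E'
from h import *
delta([.463,-.316,.07],ydir=(.976,.218))
E
```

```text
t: 35.8
ee_pos: [0.5473, 0.223, 0.1488]
ee_rot: [0.0, 0.625, 0.781, 0.0]
ft_force: [-0.0, -0.7, -0.4]
grip_width: 0.0595
tcp [0.5472 0.223  0.1485] w 0.0596 t 35.85
disc [0.8311 0.1218] r 0.0256 px [555. 385.] tool shift [-1.603e-01  2.553e-01  1.000e-04] pan 0.2777 -0.1434
disc [0.5467 0.2234] r 0.0224 px [276. 215.] tool shift [ 0.0005 -0.0004 -0.    ] pan 0.0002 -0.0242
disc [0.5424 0.2733] r 0.0219 px [285. 148.] tool shift [0.0501 0.0062 0.    ] pan -0.001 0.0259
disc [0.5404 0.3234] r 0.0218 px [300.  72.] tool shift [0.0996 0.0151 0.    ] pan 0.0001 0.0761
tcp [0.5472 0.223  0.1485] shift tool [-0.5079 -0.199   0.0784] ft [-0.5 -1.3 -0.5] t 35.85 w 0.0596
rotvec tool [ 0.    -0.    -0.001] in-new-frame shift [-0.5077 -0.1997  0.0785]
rotvec tool [-0.00e+00 -1.00e-03  3.14e+00] in-new-frame shift [0.5077 0.1997 0.0785]
```

View pics/w24.png

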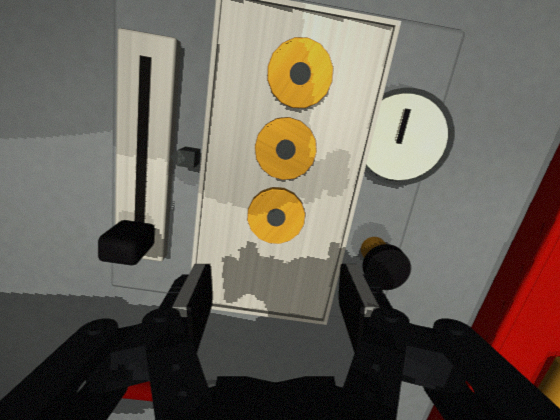

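```bash
python3 -m creep '[{"grip":-0.4,"dx":-0.023,"dy":-0.0085,"dz":0,"ax":0,"ay":0,"az":0},{"grip":-0.4,"dx":-0.044,"dy":-0.0174,"dz":0,"ax":0,"ay":0,"az":0},{"grip":-0.4,"dx":-0.044,"dy":-0.0174,"dz":0,"ax":0,"ay":0,"az":0},{"grip":-0.4,"dx":-0.044,"dy":-0.0174,"dz":0,"ax":0,"ay":0,"az":0},{"grip":-0.4,"dx":-0.044,"dy":-0.0174,"dz":0,"ax":0,"ay":0,"az":0},{"grip":-0.4,"dx":-0.044,"dy":-0.0174,"dz":0,"ax":0,"ay":0,"az":0},{"grip":-0.4,"dx":-0.044,"dy":-0.0174,"dz":0,"ax":0,"ay":0,"az":0},{"grip":-0.4,"dx":-0.044,"dy":-0.0174,"dz":0,"ax":0,"ay":0,"az":0},{"grip":-0.4,"dx":-0.044,"dy":-0.0174,"dz":0,"ax":0,"ay":0,"az":0},{"grip":-0.4,"dx":-0.044,"dy":-0.0174,"dz":0,"ax":0,"ay":0,"az":0},{"grip":-0.4,"dx":-0.044,"dy":-0.0174,"dz":0,"ax":0,"ay":0,"az":0},{"grip":-0.4,"dx":-0.044,"dy":-0.0174,"dz":0,"ax":0,"ay":0,"az":0},{"grip":-0.4,"dx":0,"dy":0,"dz":0.02,"ax":0,"ay":0,"az":0},{"grip":-0.4,"dx":0,"dy":0,"dz":0.03,"ax":0,"ay":0,"az":0},{"grip":-0.4,"dx":0,"dy":0,"dz":0.028,"ax":0,"ay":0,"az":0},{"grip":-0.4,"dx":0,"dy":0,"dz":0,"ax":0,"ay":0,"az":0},{"grip":-0.4,"dx":0,"dy":0,"dz":0,"ax":0,"ay":0,"az":0},{"grip":-0.4,"dx":0,"dy":0,"dz":0,"ax":0,"ay":0,"az":0}]'
python3 disc.py pics/w25.png .043
```

```text
t: 37.65
ee_pos: [0.4635, -0.3162, 0.072]
ee_rot: [0.001, 0.625, 0.78, -0.0]
ft_force: [-0.1, -0.4, 0.6]
grip_width: 0.0596
tcp [ 0.4636 -0.3163  0.072 ] w 0.0599 t 37.7
```

View pics/w25.png

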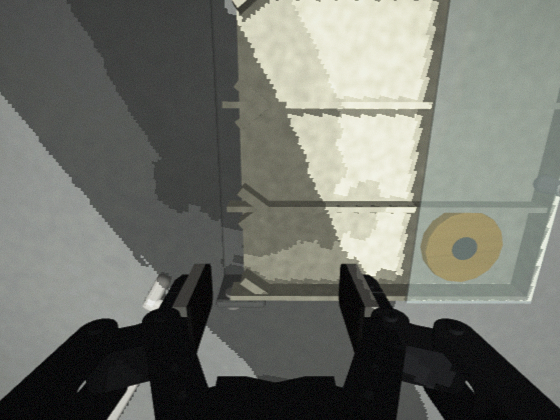

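The last weight has been knocked back under the cover, at about (463,247) px. I'll tip the tray again.

```bash
python3 -m creep '[{"grip":-0.4,"dx":0,"dy":0,"dz":-0.03,"ax":0,"ay":0,"az":0},{"grip":0,"dx":0,"dy":0,"dz":-0.04,"ax":0,"ay":0,"az":0},{"grip":0,"dx":0,"dy":0,"dz":-0.02,"ax":0,"ay":0,"az":-0.008},{"grip":0,"dx":0,"dy":0,"dz":0,"ax":0,"ay":0,"az":0},{"grip":0,"dx":0,"dy":0,"dz":0,"ax":0,"ay":0,"az":0}]' 60
python3 - <<'E'
from h import *
delta([.6044,-.2077,.0572],ydir=(.974,.226))
E
```

```text
t: 38.2
ee_pos: [0.4632, -0.3159, 0.1611]
ee_rot: [0.001, 0.622, 0.783, -0.0]
ft_force: [0.3, 0.2, -0.7]
grip_width: 0.0428
tcp [ 0.4632 -0.3159  0.1611] shift tool [0.0737 0.1618 0.1039] ft [ 0.3  0.2 -0.7] t 38.2 w 0.0428
rotvec tool [ 0.001  0.002 -0.   ] in-new-frame shift [0.0735 0.162  0.1039]
rotvec tool [ 3.000e-03 -2.000e-03  3.141e+00] in-new-frame shift [-0.0735 -0.162   0.1039]
```

```bash
python3 -m creep '[{"grip":0,"dx":0.02,"dy":0.042,"dz":0,"ax":0,"ay":0,"az":0},{"grip":0,"dx":0.02,"dy":0.042,"dz":0,"ax":0,"ay":0,"az":0},{"grip":0,"dx":0.02,"dy":0.042,"dz":0,"ax":0,"ay":0,"az":0},{"grip":0,"dx":0.0137,"dy":0.036,"dz":0,"ax":0,"ay":0,"az":0},{"grip":0,"dx":0,"dy":0,"dz":0,"ax":0,"ay":0,"az":0},{"grip":0,"dx":0,"dy":0,"dz":0.02,"ax":0,"ay":0,"az":0},{"grip":0,"dx":0,"dy":0,"dz":0.03,"ax":0,"ay":0,"az":0},{"grip":0,"dx":0,"dy":0,"dz":0.03,"ax":0,"ay":0,"az":0},{"grip":0,"dx":0,"dy":0,"dz":0.02,"ax":0,"ay":0,"az":0},{"grip":0,"dx":0,"dy":0,"dz":0.003,"ax":0,"ay":0,"az":0},{"grip":0,"dx":0,"dy":0,"dz":0,"ax":0,"ay":0,"az":0},{"grip":0,"dx":0,"dy":0,"dz":0,"ax":0,"ay":0,"az":0}]'
python3 - <<'E'
from h import *
delta([.6044,-.2077,.0572],ydir=(.974,.226))
E
```

```text
t: 39.4
ee_pos: [0.6043, -0.2075, 0.0583]
ee_rot: [0.001, 0.622, 0.783, 0.0]
ft_force: [-0.3, -1.4, -0.1]
grip_width: 0.0426
tcp [ 0.6043 -0.2075  0.0583] shift tool [-0.0002  0.      0.0011] ft [-0.3 -1.4 -0.1] t 39.4 w 0.0426
rotvec tool [ 0.001  0.001 -0.   ] in-new-frame shift [-0.0002  0.      0.0011]
rotvec tool [ 2.000e-03 -2.000e-03  3.141e+00] in-new-frame shift [ 0.0002 -0.      0.0011]
```

```bash
python3 -m creep '[{"grip":0.5,"dx":0,"dy":0,"dz":0,"ax":0,"ay":0,"az":0},{"grip":1,"dx":0,"dy":0,"dz":0,"ax":0,"ay":0,"az":0},{"grip":1,"dx":0,"dy":0,"dz":0,"ax":0,"ay":0,"az":0},{"grip":1,"dx":0,"dy":0,"dz":0,"ax":0,"ay":0,"az":0},{"grip":1,"dx":0,"dy":0,"dz":0,"ax":0,"ay":0,"az":0},{"grip":1,"dx":0,"dy":0,"dz":0,"ax":0,"ay":0,"az":0}]' 60
python3 -m creep '[{"grip":1,"dx":0,"dy":-0.0013,"dz":-0.0093,"ax":-0.05,"ay":0,"az":0},{"grip":1,"dx":0,"dy":-0.0013,"dz":-0.0093,"ax":-0.05,"ay":0,"az":0},{"grip":1,"dx":0,"dy":-0.0013,"dz":-0.0093,"ax":-0.05,"ay":0,"az":0},{"grip":1,"dx":0,"dy":-0.0013,"dz":-0.0093,"ax":-0.05,"ay":0,"az":0},{"grip":1,"dx":0,"dy":-0.0013,"dz":-0.0093,"ax":-0.05,"ay":0,"az":0},{"grip":1,"dx":0,"dy":-0.0013,"dz":-0.0093,"ax":-0.05,"ay":0,"az":0},{"grip":1,"dx":0,"dy":-0.0013,"dz":-0.0093,"ax":-0.05,"ay":0,"az":0},{"grip":1,"dx":0,"dy":-0.0013,"dz":-0.0093,"ax":-0.05,"ay":0,"az":0},{"grip":1,"dx":0,"dy":-0.0013,"dz":-0.0093,"ax":-0.05,"ay":0,"az":0},{"grip":1,"dx":0,"dy":-0.0013,"dz":-0.0093,"ax":-0.05,"ay":0,"az":0},{"grip":1,"dx":0,"dy":-0.0013,"dz":-0.0093,"ax":-0.05,"ay":0,"az":0},{"grip":1,"dx":0,"dy":-0.0013,"dz":-0.0093,"ax":-0.05,"ay":0,"az":0},{"grip":1,"dx":0,"dy":0,"dz":0,"ax":0,"ay":0,"az":0},{"grip":1,"dx":0,"dy":0,"dz":0,"ax":0,"ay":0,"az":0},{"grip":1,"dx":0,"dy":0,"dz":0,"ax":0,"ay":0,"az":0},{"grip":1,"dx":0,"dy":0,"dz":0,"ax":0,"ay":0,"az":0},{"grip":1,"dx":0,"dy":0,"dz":0,"ax":0,"ay":0,"az":0}]'
python3 - <<'E'
from h import *
crop(read_camera("scene"),150,180,270,280,6,"pics/s5.png");cv2.imwrite("pics/w26.png",read_camera("wrist")[:,:,::-1])
E
```

```text
t: 40.0
ee_pos: [0.6045, -0.2074, 0.0581]
ee_rot: [0.001, 0.622, 0.783, 0.0]
ft_force: [-1.4, 0.4, 6.3]
grip_width: 0.0081
t: 41.7
ee_pos: [0.5607, -0.2169, 0.1587]
ee_rot: [0.184, 0.594, 0.748, 0.231]
ft_force: [-0.6, 3.7, 5.6]
grip_width: 0.008
```

View pics/s5.png

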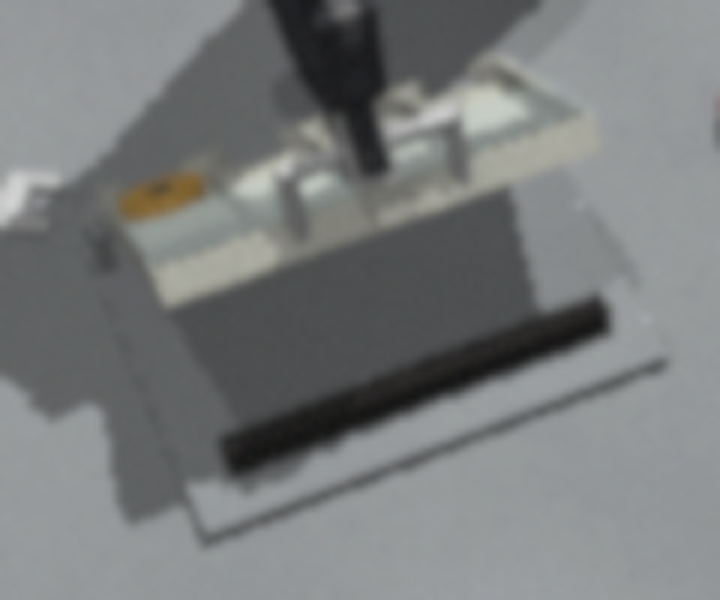

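The weight is back in its corner (scene crop (160,195)). Lowering the tray.

```bash
python3 -m creep '[{"grip":1,"dx":0,"dy":0.0009,"dz":0.0094,"ax":0.05,"ay":0,"az":0},{"grip":1,"dx":0,"dy":0.0009,"dz":0.0094,"ax":0.05,"ay":0,"az":0},{"grip":1,"dx":0,"dy":0.0009,"dz":0.0094,"ax":0.05,"ay":0,"az":0},{"grip":1,"dx":0,"dy":0.0009,"dz":0.0094,"ax":0.05,"ay":0,"az":0},{"grip":1,"dx":0,"dy":0.0009,"dz":0.0094,"ax":0.05,"ay":0,"az":0},{"grip":1,"dx":0,"dy":0.0009,"dz":0.0094,"ax":0.05,"ay":0,"az":0},{"grip":1,"dx":0,"dy":0.0009,"dz":0.0094,"ax":0.05,"ay":0,"az":0},{"grip":1,"dx":0,"dy":0.0009,"dz":0.0094,"ax":0.05,"ay":0,"az":0},{"grip":1,"dx":0,"dy":0.0009,"dz":0.0094,"ax":0.05,"ay":0,"az":0},{"grip":1,"dx":0,"dy":0.0009,"dz":0.0094,"ax":0.05,"ay":0,"az":0},{"grip":1,"dx":0,"dy":0.0009,"dz":0.0094,"ax":0.05,"ay":0,"az":0},{"grip":1,"dx":0,"dy":0.0005,"dz":0.0047,"ax":0.025,"ay":0,"az":0},{"grip":1,"dx":0,"dy":0.0005,"dz":0.0047,"ax":0.025,"ay":0,"az":0},{"grip":1,"dx":0,"dy":0,"dz":0,"ax":0,"ay":0,"az":0},{"grip":1,"dx":0,"dy":0,"dz":0.003,"ax":0,"ay":0,"az":0},{"grip":1,"dx":0,"dy":0,"dz":0.001,"ax":0,"ay":0,"az":0},{"grip":1,"dx":0,"dy":0,"dz":0,"ax":0,"ay":0,"az":0}]'
```

```text
t: 43.5
ee_pos: [0.6046, -0.2075, 0.0577]
ee_rot: [0.001, 0.622, 0.783, -0.001]
ft_force: [-20.7, 8.7, 41.5]
grip_width: 0.008
```

```bash
python3 -m creep '[{"grip":1,"dx":0,"dy":0,"dz":-0.004,"ax":0,"ay":0,"az":0},{"grip":0.3,"dx":0,"dy":0,"dz":0,"ax":0,"ay":0,"az":0},{"grip":0,"dx":0,"dy":0,"dz":0,"ax":0,"ay":0,"az":0},{"grip":0,"dx":0,"dy":0,"dz":0,"ax":0,"ay":0,"az":0},{"grip":0,"dx":0,"dy":0,"dz":-0.02,"ax":0,"ay":0,"az":0},{"grip":0,"dx":0,"dy":0,"dz":-0.04,"ax":0,"ay":0,"az":0},{"grip":0,"dx":0,"dy":0,"dz":-0.04,"ax":0,"ay":0,"az":0},{"grip":-0.4,"dx":-0.013,"dy":-0.036,"dz":0,"ax":0,"ay":0,"az":0.008},{"grip":-0.4,"dx":-0.02,"dy":-0.042,"dz":0,"ax":0,"ay":0,"az":0},{"grip":-0.4,"dx":-0.02,"dy":-0.042,"dz":0,"ax":0,"ay":0,"az":0},{"grip":-0.4,"dx":-0.02,"dy":-0.042,"dz":0,"ax":0,"ay":0,"az":0},{"grip":-0.4,"dx":0,"dy":0,"dz":0.03,"ax":0,"ay":0,"az":0},{"grip":-0.4,"dx":0,"dy":0,"dz":0.04,"ax":0,"ay":0,"az":0},{"grip":-0.4,"dx":0,"dy":0,"dz":0.015,"ax":0,"ay":0,"az":0},{"grip":-0.4,"dx":0,"dy":0,"dz":0,"ax":0,"ay":0,"az":0},{"grip":-0.4,"dx":0,"dy":0,"dz":0,"ax":0,"ay":0,"az":0},{"grip":-0.4,"dx":0,"dy":0,"dz":0,"ax":0,"ay":0,"az":0}]' 50
python3 disc.py pics/w27.png .043;  python3 - <<'E'
from h import *
delta([.4627,-.3155,.0335],ydir=(.976,.218))
E
```

```text
t: 45.2
ee_pos: [0.4639, -0.3144, 0.0737]
ee_rot: [0.001, 0.625, 0.781, -0.0]
ft_force: [-0.2, 0.4, 0.9]
grip_width: 0.0597
tcp [ 0.4638 -0.3144  0.0737] w 0.0598 t 45.25
disc [ 0.4623 -0.3155] r 0.0227 px [274. 250.] tool shift [-0.0007 -0.0017 -0.    ] pan -0.1179 -0.5567
tcp [ 0.4638 -0.3144  0.0737] shift tool [-0.0007 -0.0014  0.0402] ft [ 0.7 -0.2  0.8] t 45.25 w 0.0598
rotvec tool [0.001 0.002 0.001] in-new-frame shift [-0.0008 -0.0013  0.0402]
rotvec tool [-4.000e-03  2.000e-03 -3.141e+00] in-new-frame shift [0.0008 0.0013 0.0402]
```

View pics/w27.png

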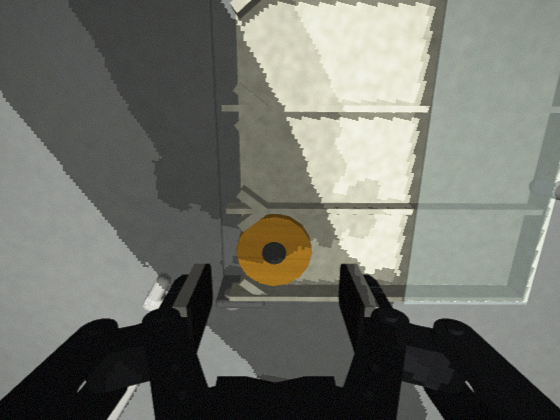

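```bash
python3 -m creep '[{"grip":-0.4,"dx":-0.001,"dy":-0.001,"dz":0.02,"ax":0,"ay":0,"az":0},{"grip":-0.4,"dx":0,"dy":0,"dz":0.012,"ax":0,"ay":0,"az":0},{"grip":-0.4,"dx":0,"dy":0,"dz":0.008,"ax":0,"ay":0,"az":0},{"grip":-0.4,"dx":0,"dy":0,"dz":0,"ax":0,"ay":0,"az":0},{"grip":0,"dx":0,"dy":0,"dz":0,"ax":0,"ay":0,"az":0},{"grip":0.2,"dx":0,"dy":0,"dz":0,"ax":0,"ay":0,"az":0},{"grip":0.3,"dx":0,"dy":0,"dz":0,"ax":0,"ay":0,"az":0},{"grip":0.3,"dx":0,"dy":0,"dz":0,"ax":0,"ay":0,"az":0},{"grip":0.3,"dx":0,"dy":0,"dz":0,"ax":0,"ay":0,"az":0}]'
```

```text
t: 46.15
ee_pos: [0.4634, -0.3153, 0.0334]
ee_rot: [0.002, 0.625, 0.781, 0.001]
ft_force: [2.9, 2.3, 6.2]
grip_width: 0.0415
```

```bash
python3 -m creep '[{"grip":0.3,"dx":0,"dy":0,"dz":-0.01,"ax":0,"ay":0,"az":0},{"grip":0.3,"dx":0,"dy":0,"dz":-0.03,"ax":0,"ay":0,"az":0},{"grip":0.3,"dx":0,"dy":0,"dz":-0.03,"ax":0,"ay":0,"az":0},{"grip":0.3,"dx":0,"dy":0,"dz":-0.03,"ax":0,"ay":0,"az":0},{"grip":0.3,"dx":0,"dy":0,"dz":0,"ax":0,"ay":0,"az":0.08},{"grip":0.3,"dx":0,"dy":0,"dz":0,"ax":0,"ay":0,"az":0.077},{"grip":0.3,"dx":0,"dy":0,"dz":0,"ax":0,"ay":0,"az":0},{"grip":0.3,"dx":0,"dy":0,"dz":0,"ax":0,"ay":0,"az":0}]'
python3 - <<'E'
from h import *
P=PAN-.075*PY;P[2]=.0485
delta(P,ydir=PX)
E
python3 disc.py pics/w28.png .135
```

```text
t: 46.95
ee_pos: [0.4618, -0.3148, 0.1317]
ee_rot: [-0.0, 0.684, 0.73, -0.0]
ft_force: [-0.5, -0.3, -0.3]
grip_width: 0.0417
tcp [ 0.4618 -0.3148  0.1317] shift tool [0.4807 0.1195 0.0832] ft [-0.5 -0.3 -0.3] t 46.95 w 0.0417
rotvec tool [-0.    -0.     0.002] in-new-frame shift [0.481  0.1184 0.0832]
rotvec tool [ 0.000e+00 -1.000e-03 -3.139e+00] in-new-frame shift [-0.481  -0.1184  0.0832]
tcp [ 0.4618 -0.3148  0.1315] w 0.0419 t 47.0
disc [ 0.461  -0.3186] r 0.0242 px [275. 284.] tool shift [-0.0038 -0.001  -0.    ] pan -0.1194 -0.5597
```

View pics/w28.png

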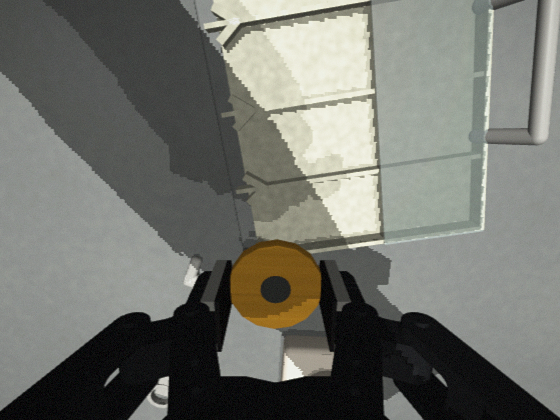

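```bash
python3 -m creep '[{"grip":0.3,"dx":0.03,"dy":0.008,"dz":0,"ax":0,"ay":0,"az":0},{"grip":0.3,"dx":0.045,"dy":0.0113,"dz":0,"ax":0,"ay":0,"az":0},{"grip":0.3,"dx":0.045,"dy":0.0113,"dz":0,"ax":0,"ay":0,"az":0},{"grip":0.3,"dx":0.045,"dy":0.0113,"dz":0,"ax":0,"ay":0,"az":0},{"grip":0.3,"dx":0.045,"dy":0.0113,"dz":0,"ax":0,"ay":0,"az":0},{"grip":0.3,"dx":0.045,"dy":0.0113,"dz":0,"ax":0,"ay":0,"az":0},{"grip":0.3,"dx":0.045,"dy":0.0113,"dz":0,"ax":0,"ay":0,"az":0},{"grip":0.3,"dx":0.045,"dy":0.0113,"dz":0,"ax":0,"ay":0,"az":0},{"grip":0.3,"dx":0.045,"dy":0.0113,"dz":0,"ax":0,"ay":0,"az":0},{"grip":0.3,"dx":0.045,"dy":0.0113,"dz":0,"ax":0,"ay":0,"az":0},{"grip":0.3,"dx":0.03,"dy":0.007,"dz":0,"ax":0,"ay":0,"az":0},{"grip":0.3,"dx":0.015,"dy":0.0025,"dz":0,"ax":0,"ay":0,"az":0},{"grip":0.3,"dx":0,"dy":0,"dz":0,"ax":0,"ay":0,"az":0},{"grip":0.3,"dx":0,"dy":0,"dz":0,"ax":0,"ay":0,"az":0}]'
python3 - <<'E'
from h import *
P=PAN-.075*PY;P[2]=.0485
delta(P,ydir=PX)
E
python3 disc.py pics/w29.png .058
```

```text
t: 48.4
ee_pos: [0.5505, 0.171, 0.1315]
ee_rot: [-0.0, 0.684, 0.729, -0.0]
ft_force: [0.3, 0.4, -0.6]
grip_width: 0.0414
tcp [0.5505 0.171  0.1315] shift tool [ 0.0018 -0.0007  0.083 ] ft [ 0.3  0.4 -0.6] t 48.4 w 0.0414
rotvec tool [-0.001  0.     0.001] in-new-frame shift [ 0.0017 -0.0007  0.083 ]
rotvec tool [-1.000e-03 -1.000e-03 -3.141e+00] in-new-frame shift [-0.0017  0.0007  0.083 ]
tcp [0.5506 0.1705 0.1316] w 0.0419 t 48.45
disc [0.5525 0.1218] r 0.0374 px [275. 284.] tool shift [-0.0488 -0.0012  0.    ] pan -0.0004 -0.1259
disc [0.5471 0.2227] r 0.0219 px [276. 148.] tool shift [ 0.0523 -0.0003 -0.    ] pan 0.0005 -0.0249
disc [0.5422 0.2729] r 0.0219 px [274.  64.] tool shift [ 0.1027 -0.002  -0.    ] pan -0.0012 0.0255
disc [0.5417 0.3071] r 0.0145 px [277.   4.] tool shift [ 1.369e-01 -3.000e-04 -1.000e-04] pan 0.0005 0.0597
```

View pics/w29.png

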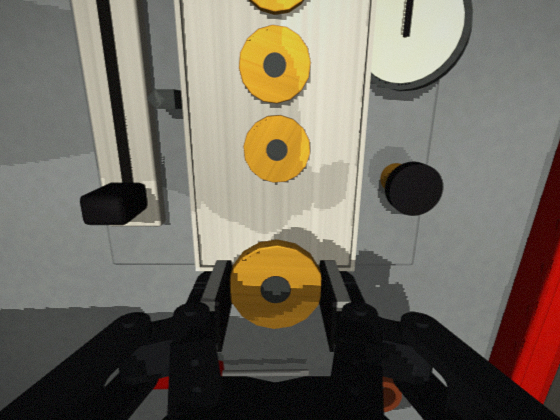

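```bash
python3 -m creep '[{"grip":0.3,"dx":0.0015,"dy":0.0,"dz":0.03,"ax":0,"ay":0,"az":0},{"grip":0.3,"dx":0,"dy":0,"dz":0.03,"ax":0,"ay":0,"az":0},{"grip":0.3,"dx":0,"dy":0,"dz":0.014,"ax":0,"ay":0,"az":0},{"grip":0.3,"dx":0,"dy":0,"dz":0.005,"ax":0,"ay":0,"az":0},{"grip":0.3,"dx":0,"dy":0,"dz":0.003,"ax":0,"ay":0,"az":0},{"grip":0.3,"dx":0,"dy":0,"dz":0.0015,"ax":0,"ay":0,"az":0},{"grip":0.3,"dx":0,"dy":0,"dz":0,"ax":0,"ay":0,"az":0},{"grip":0.3,"dx":0,"dy":0,"dz":0.001,"ax":0,"ay":0,"az":0},{"grip":0.3,"dx":0,"dy":0,"dz":0,"ax":0,"ay":0,"az":0}]'
```

```text
t: 49.35
ee_pos: [0.5514, 0.1732, 0.0485]
ee_rot: [0.001, 0.684, 0.729, 0.001]
ft_force: [-0.6, -0.5, 5.4]
grip_width: 0.0411
```

```bash
python3 -m creep '[{"grip":0,"dx":0,"dy":0,"dz":0,"ax":0,"ay":0,"az":0},{"grip":-0.25,"dx":0,"dy":0,"dz":-0.001,"ax":0,"ay":0,"az":0},{"grip":-0.25,"dx":0,"dy":0,"dz":0,"ax":0,"ay":0,"az":0},{"grip":-0.25,"dx":0,"dy":0,"dz":-0.01,"ax":0,"ay":0,"az":0},{"grip":-0.25,"dx":0,"dy":0,"dz":-0.03,"ax":0,"ay":0,"az":0},{"grip":-0.4,"dx":0,"dy":0,"dz":-0.04,"ax":0,"ay":0,"az":0},{"grip":-0.4,"dx":0,"dy":0,"dz":-0.04,"ax":0,"ay":0,"az":0},{"grip":-0.4,"dx":0,"dy":0,"dz":-0.04,"ax":0,"ay":0,"az":0},{"grip":-0.4,"dx":0,"dy":0,"dz":-0.02,"ax":0,"ay":0,"az":0},{"grip":-0.4,"dx":0,"dy":0,"dz":0,"ax":0,"ay":0,"az":0}]'
python3 - <<'E'
from h import *
H=PAN-.105*PX-.06*PY;print("home grip",H, "gripped tcp .4459 .1817")
delta([.445,.182,.2],ydir=PY)
print(get_state()["joint_positions"].round(3))
E
python3 disc.py pics/w30.png .058
```

```text
t: 50.35
ee_pos: [0.5522, 0.1733, 0.2328]
ee_rot: [0.002, 0.684, 0.729, 0.002]
ft_force: [0.2, -0.4, -0.5]
grip_width: 0.0596
home grip [0.44397462 0.18102539 0.        ] gripped tcp .4459 .1817
tcp [0.5522 0.1733 0.2328] shift tool [ 0.0154 -0.1067  0.0322] ft [ 0.2 -0.4 -0.5] t 50.35 w 0.0596
rotvec tool [ 0.005  0.005 -1.571] in-new-frame shift [0.1065 0.0154 0.0328]
rotvec tool [ 0.005 -0.005  1.571] in-new-frame shift [-0.1065 -0.0154  0.0328]
[0.078 0.031 0.024 1.557 0.    1.586]
tcp [0.5515 0.1733 0.2303] w 0.0595 t 50.4
disc [0.8397 0.1113] r 0.0338 px [539. 260.] tool shift [-0.08    0.2838  0.0009] pan 0.2856 -0.1544
disc [0.5501 0.1726] r 0.022 px [273. 189.] tool shift [-0.0006 -0.0014 -0.    ] pan 0.0004 -0.0751
disc [0.5468 0.2229] r 0.0217 px [273. 138.] tool shift [ 0.0498 -0.0016  0.    ] pan 0.0002 -0.0247
disc [0.542  0.2731] r 0.0216 px [271.  80.] tool shift [ 0.1002 -0.0032  0.    ] pan -0.0014 0.0257
disc [0.5401 0.3226] r 0.0217 px [272.  20.] tool shift [ 0.1497 -0.002   0.    ] pan -0.0002 0.0752
```

View pics/w30.png

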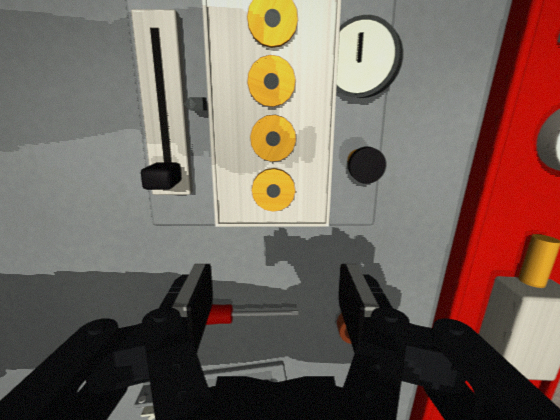

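All four weights are flat on the pan at y = ±25 and ±75 mm. Next, the vent.

```bash
python3 -m creep '[{"grip":0,"dx":0,"dy":-0.03,"dz":0,"ax":0,"ay":0,"az":0},{"grip":0,"dx":0,"dy":-0.04,"dz":0,"ax":0,"ay":0,"az":0},{"grip":0,"dx":0,"dy":-0.03,"dz":0,"ax":0,"ay":0,"az":0},{"grip":0,"dx":0,"dy":0,"dz":0,"ax":0,"ay":0,"az":-0.1428},{"grip":0,"dx":0,"dy":0,"dz":0,"ax":0,"ay":0,"az":-0.1428},{"grip":0,"dx":0,"dy":0,"dz":0,"ax":0,"ay":0,"az":-0.1428},{"grip":0,"dx":0,"dy":0,"dz":0,"ax":0,"ay":0,"az":-0.1428},{"grip":0,"dx":0,"dy":0,"dz":0,"ax":0,"ay":0,"az":-0.1428},{"grip":0,"dx":0,"dy":0,"dz":0,"ax":0,"ay":0,"az":-0.1428},{"grip":0,"dx":0,"dy":0,"dz":0,"ax":0,"ay":0,"az":-0.1428},{"grip":0,"dx":0,"dy":0,"dz":0,"ax":0,"ay":0,"az":-0.1428},{"grip":0,"dx":0,"dy":0,"dz":0,"ax":0,"ay":0,"az":-0.1428},{"grip":0,"dx":0,"dy":0,"dz":0,"ax":0,"ay":0,"az":-0.1428},{"grip":0,"dx":0,"dy":0,"dz":0,"ax":0,"ay":0,"az":-0.1428},{"grip":0,"dx":0,"dy":0,"dz":0,"ax":0,"ay":0,"az":0},{"grip":0,"dx":0,"dy":0,"dz":0,"ax":0,"ay":0,"az":0}]' 40
python3 - <<'E'
from h import *
delta([.445,.182,.057],ydir=PY)
im=read_camera("wrist");cv2.imwrite("pics/w31.png",im[:,:,::-1]);crop(im,180,140,460,350,2.8,"pics/w31c.png")
E
```

```text
t: 52.0
ee_pos: [0.4504, 0.1668, 0.2273]
ee_rot: [-0.001, -0.029, 1.0, -0.0]
ft_force: [0.6, 0.1, 0.4]
grip_width: 0.0425
tcp [0.4504 0.1668 0.2273] shift tool [0.0042 0.0155 0.1703] ft [0.6 0.1 0.4] t 52.0 w 0.0425
rotvec tool [ 0.    -0.001 -0.004] in-new-frame shift [0.0044 0.0155 0.1703]
rotvec tool [-2.000e-03 -0.000e+00  3.138e+00] in-new-frame shift [-0.0044 -0.0155  0.1703]
```

View pics/w31c.png

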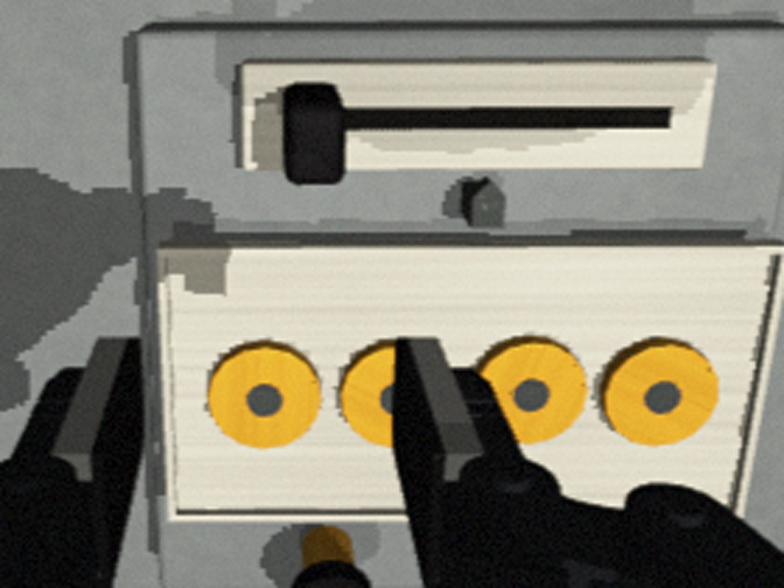

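```bash
python3 -m creep '[{"grip":0,"dx":0.004,"dy":0.04,"dz":0,"ax":0,"ay":0,"az":-0.004},{"grip":0,"dx":0,"dy":0.041,"dz":0,"ax":0,"ay":0,"az":0},{"grip":0,"dx":0,"dy":0,"dz":0,"ax":0,"ay":0,"az":0},{"grip":0,"dx":0,"dy":0,"dz":0,"ax":0,"ay":0,"az":0},{"grip":0,"dx":0,"dy":0,"dz":0,"ax":0,"ay":0,"az":0}]'
python3 - <<'E'
from h import *
I=camera_info("wrist");np.save("w32.npy",I["world_from_camera"])
im=read_camera("wrist");cv2.imwrite("pics/w32.png",im[:,:,::-1]);crop(im,170,150,370,250,4,"pics/w32c.png");print(pose()[0])
E
```

```text
t: 52.55
ee_pos: [0.4416, 0.2469, 0.228]
ee_rot: [-0.0, -0.033, 0.999, -0.0]
ft_force: [-0.9, 0.4, -0.7]
grip_width: 0.0425
[0.44169434 0.2466825  0.22808575]
```

View pics/w32c.png

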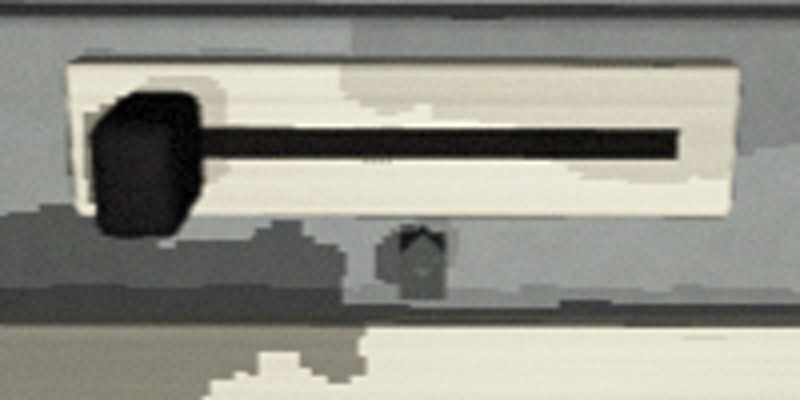

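```bash
python3 - <<'E'
from h import *
I=camera_info("wrist")
C=lambda x,y,z:ray(I,170+(x-1.5)/4,150+(y-1.5)/4,z)
o=PAN
def yy(q):return ((q-o)@PX).round(4),((q-o)@PY).round(4)
print("ptr",C(424,231,.05).round(4),yy(C(424,231,.05)),yy(C(424,265,.05)))
print("track L,R",yy(C(68,62,.044)),yy(C(739,66,.044)),yy(C(80,213,.044)),yy(C(728,215,.044)),"slot end",yy(C(679,144,.044)))
print(pose()[1].as_matrix()[:,1])
E
```

```text
ptr [0.461  0.2491 0.05  ] (np.float64(-0.0837), np.float64(0.0069)) (np.float64(-0.0745), np.float64(0.0069))
track L,R (np.float64(-0.1257), np.float64(-0.0822)) (np.float64(-0.1253), np.float64(0.0855)) (np.float64(-0.0864), np.float64(-0.0822)) (np.float64(-0.0865), np.float64(0.0857)) slot end (np.float64(-0.1053), np.float64(0.0718))
[-6.50220892e-02  9.97883811e-01 -1.67294803e-04]
```

```bash
python3 -m creep '[{"grip":0,"dx":0,"dy":-0.033,"dz":0,"ax":0,"ay":0,"az":0},{"grip":0,"dx":0,"dy":-0.032,"dz":0.03,"ax":0,"ay":0,"az":0},{"grip":0,"dx":0,"dy":0,"dz":0.03,"ax":0,"ay":0,"az":0},{"grip":0,"dx":0,"dy":0,"dz":0.02,"ax":0,"ay":0,"az":0},{"grip":0,"dx":0,"dy":0,"dz":0,"ax":0,"ay":0,"az":0},{"grip":0,"dx":0,"dy":0,"dz":0,"ax":0,"ay":0,"az":0}]'
python3 - <<'E'
from h import *
delta([.445,.1815,.057],ydir=PY)
E
```

```text
t: 53.2
ee_pos: [0.446, 0.182, 0.1488]
ee_rot: [0.0, -0.033, 0.999, -0.0]
ft_force: [0.6, 0.4, -0.3]
grip_width: 0.0426
tcp [0.446  0.182  0.1488] shift tool [ 0.0011 -0.0004  0.0918] ft [ 0.6  0.4 -0.3] t 53.2 w 0.0426
rotvec tool [-0.     0.     0.003] in-new-frame shift [ 0.0011 -0.0004  0.0918]
rotvec tool [-0.    -0.    -3.139] in-new-frame shift [-0.0011  0.0004  0.0918]
```

```bash
python3 -m creep '[{"grip":0,"dx":0.001,"dy":0,"dz":0.03,"ax":0,"ay":0,"az":0},{"grip":0,"dx":0,"dy":0,"dz":0.03,"ax":0,"ay":0,"az":0},{"grip":0,"dx":0,"dy":0,"dz":0.02,"ax":0,"ay":0,"az":0},{"grip":0,"dx":0,"dy":0,"dz":0.01,"ax":0,"ay":0,"az":0},{"grip":0,"dx":0,"dy":0,"dz":0,"ax":0,"ay":0,"az":0},{"grip":0.4,"dx":0,"dy":0,"dz":0,"ax":0,"ay":0,"az":0},{"grip":1,"dx":0,"dy":0,"dz":0,"ax":0,"ay":0,"az":0},{"grip":1,"dx":0,"dy":0,"dz":0,"ax":0,"ay":0,"az":0},{"grip":1,"dx":0,"dy":0,"dz":0,"ax":0,"ay":0,"az":0},{"grip":1,"dx":0,"dy":0,"dz":0,"ax":0,"ay":0,"az":0},{"grip":1,"dx":0,"dy":0,"dz":0,"ax":0,"ay":0,"az":0}]'

```

```text
t: 54.3
ee_pos: [0.4461, 0.1826, 0.0601]
ee_rot: [0.001, -0.033, 0.999, 0.0]
ft_force: [-2.7, -1.1, 6.6]
grip_width: 0.0194
```

```bash
python3 -m creep '[{"grip":1,"dx":0,"dy":0.01,"dz":0,"ax":0,"ay":0,"az":0},{"grip":1,"dx":0,"dy":0.015,"dz":0,"ax":0,"ay":0,"az":0},{"grip":1,"dx":0,"dy":0.015,"dz":0,"ax":0,"ay":0,"az":0},{"grip":1,"dx":0,"dy":0.015,"dz":0,"ax":0,"ay":0,"az":0},{"grip":1,"dx":0,"dy":0.007,"dz":0,"ax":0,"ay":0,"az":0},{"grip":1,"dx":0,"dy":0.003,"dz":0,"ax":0,"ay":0,"az":0},{"grip":1,"dx":0,"dy":0,"dz":0,"ax":0,"ay":0,"az":0},{"grip":1,"dx":0,"dy":0,"dz":0,"ax":0,"ay":0,"az":0},{"grip":1,"dx":0,"dy":0,"dz":0,"ax":0,"ay":0,"az":0}]'
python3 - <<'E'
from h import *
h=np.array([.4461,.1822,0]);p=pose()[0];print((p-h)@PY)
E
```

```text
t: 55.2
ee_pos: [0.442, 0.248, 0.0601]
ee_rot: [0.002, -0.034, 0.999, 0.001]
ft_force: [0.7, 1.0, 5.7]
grip_width: 0.0193
0.06594049843783925
```

```bash
python3 -m creep '[{"grip":0.4,"dx":0,"dy":0,"dz":0,"ax":0,"ay":0,"az":0},{"grip":0,"dx":0,"dy":0,"dz":0,"ax":0,"ay":0,"az":0},{"grip":0,"dx":0,"dy":0,"dz":0,"ax":0,"ay":0,"az":0},{"grip":0,"dx":0,"dy":0,"dz":-0.02,"ax":0,"ay":0,"az":0},{"grip":0,"dx":0,"dy":0,"dz":-0.03,"ax":0,"ay":0,"az":0},{"grip":0,"dx":0,"dy":0,"dz":-0.04,"ax":0,"ay":0,"az":0},{"grip":0,"dx":0,"dy":0,"dz":-0.04,"ax":0,"ay":0,"az":0},{"grip":0,"dx":0,"dy":0,"dz":-0.04,"ax":0,"ay":0,"az":0},{"grip":0,"dx":0,"dy":0,"dz":0,"ax":0,"ay":0,"az":0},{"grip":0,"dx":0,"dy":0,"dz":0,"ax":0,"ay":0,"az":0},{"grip":0,"dx":0,"dy":0,"dz":0,"ax":0,"ay":0,"az":0}]'
python3 - <<'E'
from h import *
im=read_camera("wrist");cv2.imwrite("pics/w33.png",im[:,:,::-1]);crop(im,170,150,370,250,4,"pics/w33c.png");print(pose()[0])
E
```

```text
t: 56.3
ee_pos: [0.44, 0.2472, 0.2268]
ee_rot: [-0.001, -0.033, 0.999, -0.0]
ft_force: [-0.7, 0.6, -1.0]
grip_width: 0.0431
[0.43987447 0.24715128 0.22657029]
```

View pics/w33c.png

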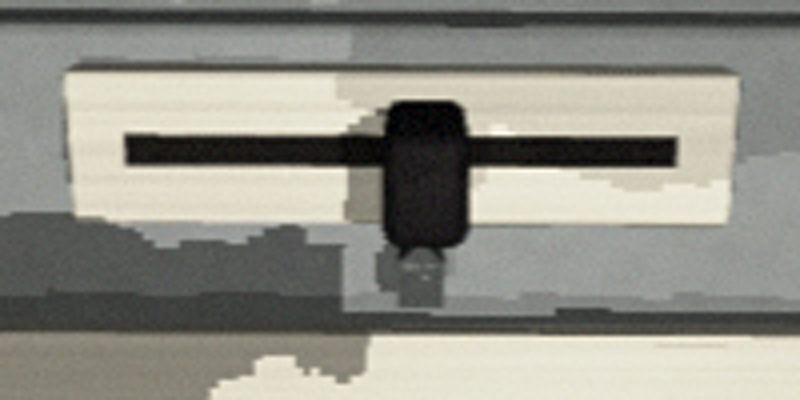

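View pics/w33.png

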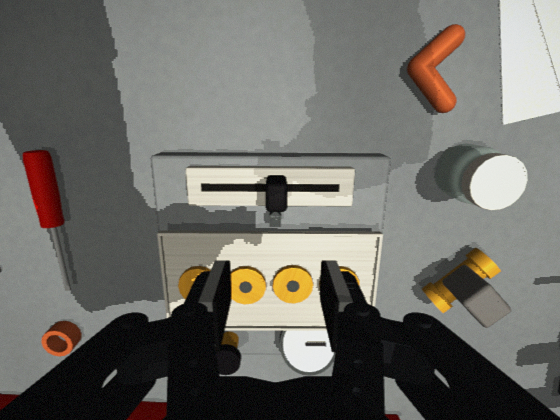

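```bash
python3 - <<'E'
from h import *
I=camera_info("wrist")
im=cv2.imread("pics/w33.png");g=cv2.cvtColor(im,cv2.COLOR_BGR2GRAY).astype(int)
for r in(176,179,195,200,203,208,212,214,216,218,220):print(r,g[r,262:292])
C=lambda x,y,z:ray(I,170+(x-1.5)/4,150+(y-1.5)/4,z)
f=lambda q:(((q-PAN)@PY)*1000).round(2)
print("grip edges",f(C(385,110,.084)),f(C(465,110,.084)),f(C(386,235,.084)),f(C(468,235,.084)))
print("ptr",f(C(400,285,.05)),f(C(444,285,.05)),f(C(424,254,.05)))
print("track",f(C(65,72,.044)),f(C(739,75,.044)),"slot",f(C(125,150,.044)),f(C(677,150,.044)))
E
```

```text
176 [196 195 193 192 182 125  35  16   0   0   0   2   2   0   1  13   2   5
   0   3   2  19  71 142 196 202 198 201 198 203]
179 [147 145 140 131  84  22   1   7   7  13  10   4   7   5   3  12  10   5
   8  10   4   5   9  25 130 209 208 210 212 210]
195 [132 138 125  84  16  21  21  24  32  22  29  24  28  39  37  34  31  38
  35  35  35  30  27  22  40 125 199 201 201 214]
200 [138 141 126  86  25  18  21  29  29  29  27  31  31  33  36  31  28  37
  31  29  29  29  23  21  49 148 229 229 227 227]
203 [134 133 128  81  21  16  26  16  27  29  28  30  30  31  30  29  33  33
  24  31  26  28  24  18  43 151 228 229 227 226]
208 [157 161 154 140  68  17  14  23  24  29  29  26  23  30  27  32  22  26
  30  25  28  26  25  26  67 131 162 159 160 162]
212 [158 154 154 135  89  86  85  66  23  20  37  62  84  80  76  57  33  33
  64 114 132 141 157 162 159 163 159 160 162 157]
214 [156 138  90  89  85  88  81  57  45  68  84  84  80  87  85  85  78  58
  51  99 137 141 155 155 160 157 162 160 161 162]
216 [153 140  87  88  89  89  83  85  96 115 121 113 111  94 103 114 104  91
  92 117 134 141 155 159 157 155 156 158 160 157]
218 [155 140  90  85  90  88  89  85  81  82  75  83  84  89  91  83  84  81
  90 115 136 143 151 153 156 155 152 155 156 156]
220 [154 142  93  81  85  86  87  81  77  78  81  84  82  85  85  86  81  86
 102 145 154 156 158 158 160 158 156 155 154 155]
grip edges -1.36 16.3 -1.23 17.42
ptr 1.41 12.74 7.54
track -82.27 85.89 slot -68.56 71.65
```

Grip centre reads about 7.5–8.1 mm and the pointer about 7.1–7.5 mm, so they agree within 1 mm. I'll look at the whole scene before handing in.

```bash
python3 - <<'E'
from h import *
cv2.imwrite("pics/s9.png",read_camera("scene")[:,:,::-1]);cv2.imwrite("pics/t9.png",read_camera("top")[:,:,::-1])
E
```

```text
(no output)
```

View pics/s9.png

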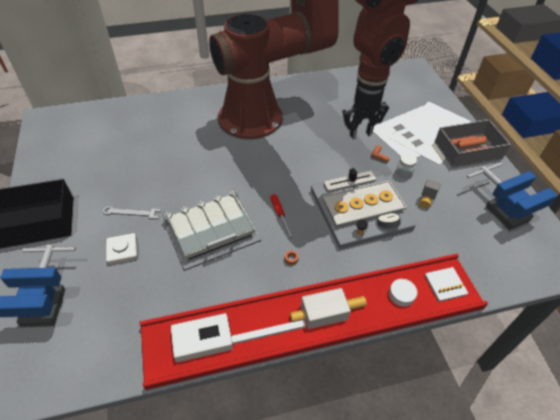

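View pics/t9.png

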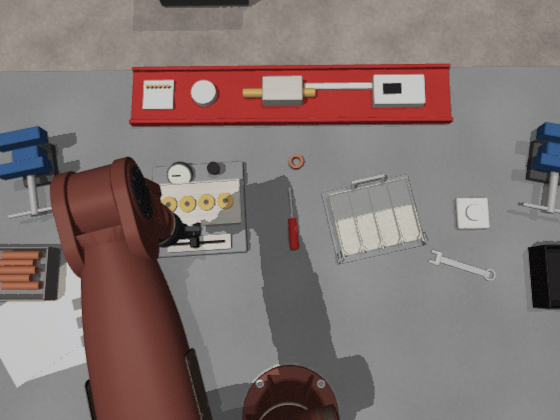

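The scene and top views show the tray level, with its bar at (369,181) px as at the start. Four discs are on the pan, and the other things sit where they were. Handing in.

```bash
python3 -c "
from station import *
s=get_state();print(s['t'],s['ft_force'].round(1));print(close_job())"
```

```text
56.45 [ 0.8 -0.3 -0.6]
the job is handed in; nothing more can be done
None
```

The gauge tester is set up as asked, and I handed the job in at 56 s.

I pushed the vent slide home against its stop, then tipped the tray to about 0.6 rad so all four weights slid into the corners. One weight was then knocked back under the cover, so I tipped the tray a second time to free it. All four were loaded while the vent was still home. I then moved the slide to the pointer and let go.

**Last checks:**
- **Weights:** all four lie flat on the pan, in a row at y ≈ ±25 and ±75 mm and clear of the rim.
- **Tray:** level, pressed down onto its stop, and it looks the same as at the start in the top view.
- **Vent:** the middle of the grip is within about 1 mm of the pointer. The readings differ slightly: 7.5–8.1 mm for the grip, 7.1–7.5 mm for the pointer.
- **Other things:** they look unmoved in the final pictures. The robot was touching nothing, with the wrist force reading about zero.

No check failed. Early readings of the tester's position from the top and wrist cameras disagreed by about 5 mm. I settled it with the robot's own position while it held the vent grip, and the pan rim later confirmed it.

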